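# Set the damper reservoirs out to drain

## Task

Set the damper reservoirs out to drain. First slide the drain pan along the bench by its handle, without lifting it, squarely onto the double-outlined mark; then lever the case's cover up with the pry blade through the slot under its front edge and swing it right open. Stand every reservoir from the case upright in the pan, valve up, put the blade back on the tool mat, leave the cover open and leave everything else on the bench alone.

Things in the scene. Friction and masses are not known exactly. Their poses are not given: they have to be found in the camera images.
- case: Fixed black case on the bench, 160 (x, front to back) x 300 (y) x 68 mm high, walls 5 mm, front wall only 50 mm high, inner floor 14 mm above the bench, open on top under its hinged cover. Origin: centre of its underside. Its own -x side is the front, which faces the robot's right (its yaw is about 1.6 to 1.9 rad); the hinge is along the top of the back (+x) wall.
- case_slot (a point): Centre of the pry slot at the outer front face of the case: an opening 260 mm wide (y) and 18 mm high, z 50 to 68 mm above the bench, right under the cover's front edge. The reservoirs behind it reach up to z = 54 mm. Same axes as the case.
- case_hinge (a point): Middle of the hinge line (along the case's y), 80 mm behind the case's origin, 68 mm above the bench.
- cover (a joint): Angle of the flat aluminium cover in rad: 0 shut, grows as the front edge swings up and back, stop at 1.83 (just past vertical). Cover 160 x 300 x 6 mm, 0.2 kg, underside level with the rim at 68 mm, flush all round with no handle; its front edge is 160 mm from the hinge. The hinge is stiff: it stays at any angle; lifting near the front edge takes about 3 N.
- blade: Pry blade, 180 mm long overall, 0.12 kg, along its own x. Origin: on the underside where handle and blade meet. Black handle x -90..0 mm, 32 wide, 20 mm high (z 0..20); flat steel blade x 0..+90 mm, 20 wide, 3 thick, its mid-plane at z = 10 mm. Lies at first on the tool mat, roughly along the mat's length.
- tool_mat: Fixed grey mat, 80 (x) x 220 (y) x 3 mm, in front of the case, its long (y) axis roughly along the robot's x. Origin: centre of its underside (bench level).
- drain_mark: White double square outline painted flat on the bench, 210 and 250 mm, with a dot in its middle: where the pan belongs for draining. Origin: centre, bench level.
- park_mark: White single square outline, 210 mm, painted flat on the bench: where the pan stands at first. Origin: centre, bench level.
- pan: Loose open square steel drain pan, 176 x 176 mm outside, walls 4 mm thick and 22 mm high, floor 4 mm, 0.7 kg. Origin: centre of its underside. A black bar handle, 18 wide (y) and 14 mm high, runs along -x (towards the robot) from x = -88 to -172 mm, z 15 to 29 mm; it can be pinched from above.
- reservoir1: Loose damper reservoir, 0.25 kg, 100 mm tall upright: square 40 mm ends 16 mm thick, square 36 mm body between, brass valve on top (16 across, 12 long). Origin: centre of its flat base; own +z runs from base to valve, mid-body at z = 44 mm. At first lies on a flat side in the case, valve to the front, towards the case's own -y end of the case. May be absent.
- reservoir2: Loose damper reservoir, 0.25 kg, 100 mm tall upright: square 40 mm ends 16 mm thick, square 36 mm body between, brass valve on top (16 across, 12 long). Origin: centre of its flat base; own +z runs from base to valve, mid-body at z = 44 mm. At first lies on a flat side in the case, valve to the front, in the middle of the case. May be absent.
- reservoir3: Loose damper reservoir, 0.25 kg, 100 mm tall upright: square 40 mm ends 16 mm thick, square 36 mm body between, brass valve on top (16 across, 12 long). Origin: centre of its flat base; own +z runs from base to valve, mid-body at z = 44 mm. At first lies on a flat side in the case, valve to the front, towards the case's own +y end of the case. May be absent.
- oil_bottle: Bystander, leave alone: grey oil bottle, 60 mm across, 190 mm tall. Origin: centre of its underside.
- coil_spring: Bystander, leave alone: red coil spring standing on end, 64 mm across, 100 mm tall. Origin: centre of its underside.
- wrench: Bystander, leave alone: wrench lying at the back. Origin: centre of its underside.
- lock_collar: Bystander, leave alone: aluminium ring, 70 mm across, 14 mm high. Origin: centre of its underside.
- grease_jar: Bystander, leave alone: jar, 66 mm across, 70 mm tall. Origin: centre of its underside.
- screwdriver: Bystander, leave alone: screwdriver lying beyond the case. Origin: centre of its underside.
- spacer_ring: Bystander, leave alone: dark steel ring, 60 mm across, 20 mm high. Origin: centre of its underside.
Mind the look-alikes: they are no part of the job. Several things have the shape of the tool_mat; the one meant has the colours described above.

How it is judged:
On the way, in this order (a step that is already met when the one before it is completed fails the run):
1. the pan has been slid squarely onto the double-outlined mark (horizontal distance between pan and drain_mark below 0.02 m and angle between the x axis of pan and the x axis of drain_mark, either way round below 0.15 rad), for 0.3 s.
2. the blade has levered the cover up by 0.3 rad, touching it (value of joint cover above 0.3 rad and contact force between blade and case above 0.3 N), for 0.04 s.
3. the cover is swung right open (over 1.3 rad) (value of joint cover above 1.3 rad), for 0.2 s.
At the end, for the whole second after the job is handed in: Every reservoir present stands upright (0.1 rad), valve up, in the pan, at rest; pan within 20 mm and 0.15 rad of the double mark; cover open beyond 1.3 rad; blade lying with its middle within 45 mm across and 80 mm along of the mat's centre; none of the bystanders moved 40 mm (all of step 1 and height (world z) of pan below 0.006 m and value of joint cover above 1.3 rad and x of blade in the frame of tool_mat between -0.045 and 0.045 m and y of blade in the frame of tool_mat between -0.08 and 0.08 m and height (world z) of blade below 0.03 m and linear speed of each of blade, reservoir1, reservoir2, reservoir3 below 0.02 m/s and angle between each of reservoir1, reservoir2, reservoir3's own z axis and vertical below 0.1 rad and height (world z) of each of reservoir1, reservoir2, reservoir3 below 0.014 m and x of reservoir1 in the frame of pan between -0.068 and 0.068 m and y of reservoir1 in the frame of pan between -0.068 and 0.068 m and x of reservoir2 in the frame of pan between -0.068 and 0.068 m and y of reservoir2 in the frame of pan between -0.068 and 0.068 m and x of reservoir3 in the frame of pan between -0.068 and 0.068 m and y of reservoir3 in the frame of pan between -0.068 and 0.068 m); the robot touches nothing.
It fails at once if the pan is lifted off the bench by over 15 mm or tipped (height (world z) of pan above 0.015 m or angle between pan's own z axis and vertical above 0.2 rad).
It fails at once if the cover is raised from shut by the fingers (contact force between the fingers and case above 1 N and value of joint cover between 0.02 and 0.3 rad).
It fails at once if a bystander is moved by more than 40 mm (distance of any of oil_bottle, coil_spring, wrench, lock_collar, grease_jar, screwdriver, spacer_ring from where it was at the start of the episode above 0.04 m).
Of reservoir1, reservoir2, reservoir3 only 2 to 3 are there at a start; the rules pass over those that are not, and their reading is None.
At some moment in a run one of blade may be knocked a few centimetres aside while the robot is not near it.
Once in a run the grip may slacken for a moment while it holds something.
It also fails if it takes over 208 s, if anything falls off the work surface, if the arm or the gripper's body presses on something with over 40 N, if the wrist force passes 120 N, or if a joint passes its speed limit or range.

## Robot

A 7-joint arm with a two-finger parallel gripper is mounted at the origin on the work surface. World frame = base frame: x ahead of the robot, y to its left, z up, the work surface at z = 0. Lengths are in m, angles in rad, forces in N, time in s.
With the tool pointing down it reaches from about 0.425 to 0.925 m from the base axis. Payload 6.8 kg.
Tool frame: the origin (TCP) lies midway between the tips of the shut fingers; the grasp point (between the pads) lies 19 mm behind it (bot.hold_point_z is the distance from the TCP to the grasp point, in m); z points along the fingers, y is the line along which they close (so a half turn about z gives the same grasp; the last joint's range is limited). The gripper opens to 85 mm and grips with 20 to 120 N. Pads are 22 mm wide; open, the fingers measure 114 mm over their backs; the gripper's body (76 mm by 85 mm) begins 54 mm behind the grasp point. The pads swing forward as they close: fully open they stand 13 mm farther back than shut.
Start: joints at [-1.389, 0.477, 0.022, 1.555, -0.011, 1.109, -0.083], TCP at [0.193, 0.647, 0.231] pointing down, gripper open.
Joint ranges: [-2.96, 2.96], [-0.34, 2.1], [-1.41, 1.46], [0.24, 2.44], [-1.37, 4.51], [0.17, 1.92], [-2.96, 2.96]. Speed limits (rad/s): [2.39, 2.39, 3.14, 3.14, 3.14, 3.14, 3.14].

## Interface

Orientations are given as a unit quaternion [w, x, y, z].
In Python, from station import bot gives the robot as it stands. The module is installed in compiled form; this text tells all that it offers.
- The arm moves only by the tool step_arm, never from a script. Its argument "increments" is a list that holds one entry, the list of rows, each a list of 7 numbers: the opening, from -1 (shut) to 1 (fully open), then the shift along the tool's x, y, z in mm, then the turn, a rotation vector about the tool's x, y, z in degrees. In form: [[[grip, x, y, z, ax, ay, az], ...]]. A call has 1 to 10 rows; each row is the pose to reach, as a shift and turn from the pose commanded when the call began, along the tool's axes at that moment; what a row does not reach only later rows make up. A row lasts 1/12 s, in which the tool goes at most 41.7 mm and 7.16 degrees, less where a joint would pass 70% of its speed; a pose out of reach is approached as far as the arm can. A call with a gripper value outside its range is refused whole. The fingers move at their own pace and stop on an object; "force" is the grip in N (left out, the last holds). Time passes only in rows, so rows that repeat a pose let the fingers close. It gives the time, the measured TCP pose, the force, the opening and the grip force at its end, in the units of the state.
- bot.get_obs(): the state, without advancing time (a new reading comes with each control period).
- bot.read_camera(name): name is "side" or "top" or "wrist"; returns a dict with "image" (384x512x3 uint8, red, green, blue), "camera_matrix" (3x3 intrinsics, pixels), "R" (3x3) and "t" (3): a world point X has camera coordinates R X + t. Camera axes: x right, y down, z forward; pixel columns grow to the right and rows downward; lengths in m; the calibration is good to about 2 mm. A picture is of the moment at which its call begins. There is no depth.
- bot.hand_in(): hands the job in; it is judged then, once.
The state is a dict: "t": time; "q": joint angles; "joint_vel": joint speeds; "joint_torque": joint torques, N m; "eef_pos": TCP position; "tool_rot": TCP orientation; "contact_force": force on the tool from outside, world axes, zero at the start; "torque": the same for the moment, N m; "gripper_width": opening from 0.0 (shut) to 1.0 (fully open); "grasp_force": force on a finger pad.
Only numpy, scipy, OpenCV 4.12 (cv2) and the standard library are available. Lean on these libraries where they do the work, as an engineer would, in place of code of your own. Each camera call takes 0.05 s, during which the arm holds its last target. There are 200 camera calls.

## Working session

There is one attempt and no reset: what is moved stays moved. The work goes in short steps, Python scripts to look and compute and a tool call to move; the robot and the scene stay as the last step left them, time stands still between calls to the robot, and variables do not carry over. Pictures are saved under pics/ and viewed, at most 14 in all, crops included, and the job is handed in when it is done.

Besides the shell and the picture viewer there is one more tool, called after ">>>" in YAML: its name, and indented under it one key for each argument. step_arm: Moves the arm, as the interface text tells. Its arguments: {"type":"object","properties":{"increments":{"type":"array"},"force":{"type":"number"}},"required":["increments"]}

```bash
mkdir -p pics; cat > h.py <<'E'
import numpy as np, cv2
from scipy.spatial.transform import Rotation as Ro
from station import bot
def snap(name,fn,crop=None,s=1):
    c=bot.read_camera(name); im=c["image"][:,:,::-1]
    np.savez("pics/"+fn+".npz",K=c["camera_matrix"],R=c["R"],t=c["t"],im=im)
    show(fn,crop,s)
def show(fn,crop=None,s=1,out=None):
    im=np.load("pics/"+fn+".npz")["im"]
    if crop: x0,y0,x1,y1=crop; im=im[y0:y1,x0:x1]
    cv2.imwrite("pics/"+(out or fn)+".png",cv2.resize(im,None,fx=s,fy=s,interpolation=cv2.INTER_CUBIC))
def pix2w(fn,uv,z):
    d=np.load("pics/"+fn+".npz"); K,R,t=d["K"],d["R"],d["t"]
    uv=np.atleast_2d(np.array(uv,float)); o=-R.T@t
    r=(R.T@np.linalg.inv(K)@np.c_[uv,np.ones(len(uv))].T).T
    z=np.broadcast_to(z,len(uv)); return o+r*((z-o[2])/r[:,2])[:,None]
def w2pix(fn,X):
    d=np.load("pics/"+fn+".npz"); X=np.atleast_2d(X)
    p=(d["K"]@(d["R"]@X.T+d["t"][:,None])).T; return p[:,:2]/p[:,2:]
def pose():
    o=bot.get_obs(); q=np.array(o["tool_rot"]); return np.array(o["eef_pos"]),Ro.from_quat(q[[1,2,3,0]]),o
def rel(target,Rt=None):
    "shift mm in tool axes, rotvec deg"
    p,R,_=pose(); s=R.inv().apply(np.array(target)-p)*1000
    rv=np.zeros(3) if Rt is None else (R.inv()*Rt).as_rotvec(degrees=True)
    return np.round(s,1),np.round(rv,1)
def down(yaw):
    "tool z down, tool x axis at yaw in world"
    return Ro.from_euler('z',yaw)*Ro.from_euler('x',np.pi)
E
python3 - <<'E'
from h import *
snap("top","top0",s=1.5); snap("side","side0",s=1.5)
p,R,o=pose(); print(p,R.as_matrix().round(3),o)
for n in("top0","side0"):
    d=np.load(f"pics/{n}.npz"); print(d["K"],-d["R"].T@d["t"])
E
```

```text
[0.19272276 0.64632073 0.23042989] [[-0.958  0.286 -0.   ]
 [ 0.286  0.958 -0.002]
 [-0.    -0.002 -1.   ]] {'t': 0.1, 'q': array([-1.3891171 ,  0.47769954,  0.02233402,  1.55636421, -0.01150096,
        1.10935178, -0.0830893 ]), 'joint_vel': array([-9.96487153e-05, -6.28258803e-04, -3.87746591e-04, -2.70139278e-03,
       -4.70126871e-04, -1.43750977e-03,  2.49540599e-04]), 'joint_torque': array([ 4.35633003e-03, -5.97751057e+01,  1.61392886e+00, -2.81950736e+01,
        1.28749071e-02,  4.97240777e-03, -1.30745335e-05]), 'eef_pos': array([0.19272276, 0.64632073, 0.23042989]), 'tool_rot': array([-6.34106159e-05,  1.44364421e-01,  9.89524227e-01, -8.45060059e-04]), 'contact_force': array([-0.35719105, -0.52923745,  0.06798094]), 'torque': array([0.00895767, 0.03859349, 0.00650381]), 'grasp_force': 0.0, 'gripper_width': 0.999154696768442}
[[379.00035082   0.         263.95399899]
 [  0.         379.00035082 186.29276038]
 [  0.           0.           1.        ]] [0.40208153 0.0825756  1.32266507]
[[491.62831658   0.         249.28867262]
 [  0.         491.62831658 191.34990052]
 [  0.           0.           1.        ]] [-0.0756895  -0.7977386   0.87946067]
```

View pics/top0.png

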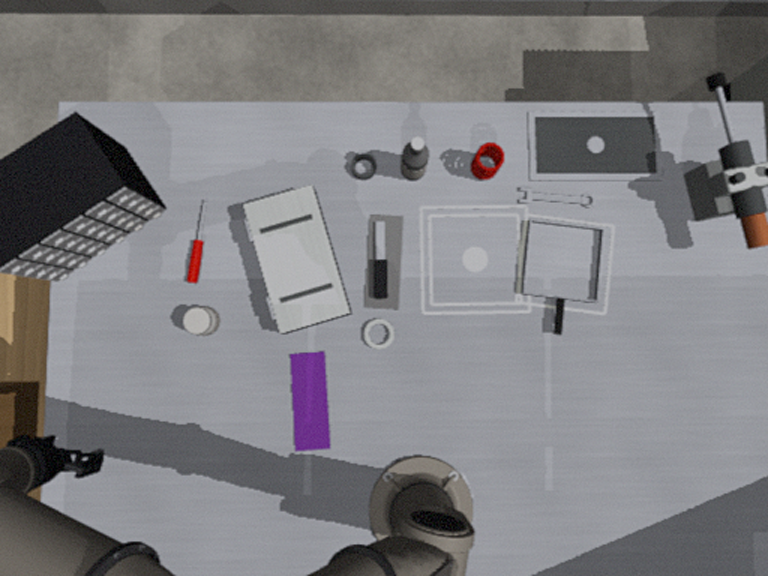

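View pics/side0.png

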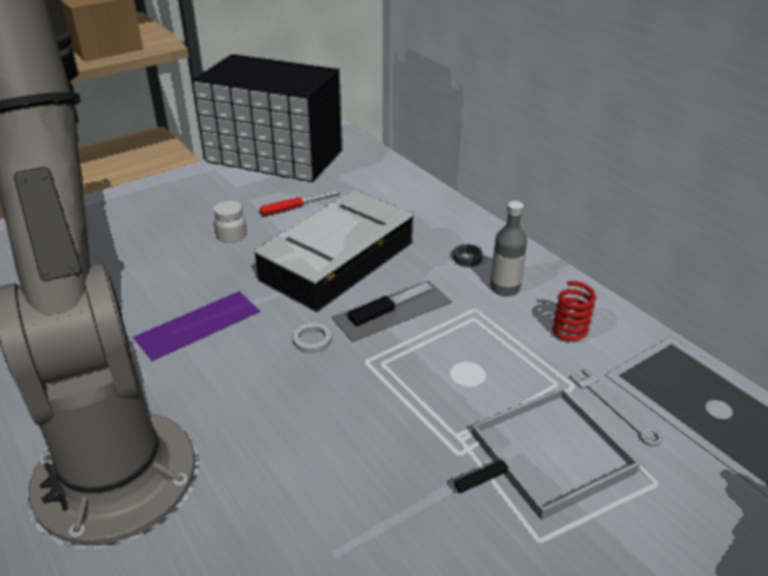

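The top view shows the case at (297,260), the grey mat with the blade at (384,262), a purple mat-shaped strip at (310,400), the double mark with its dot at (475,260) and the pan at (562,262) with its handle at (558,316). There are three mat-like things: the grey one at (384,262), the purple one at (310,400) and the framed dark panel at (595,145). The grey one fits, because it lies in front of the case and carries the blade. I'll confirm this in an enlarged crop.

```bash
python3 - <<'E'
from h import *
show("top0",(150,115,285,235),5.0,"c1"); show("top0",(270,125,420,235),5.2,"c2")
E
```

```text
(no output)
```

View pics/c1.png

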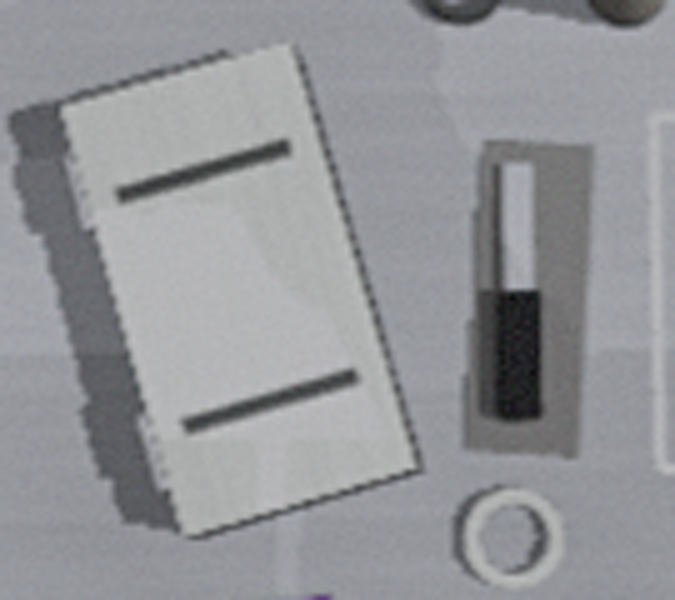

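View pics/c2.png

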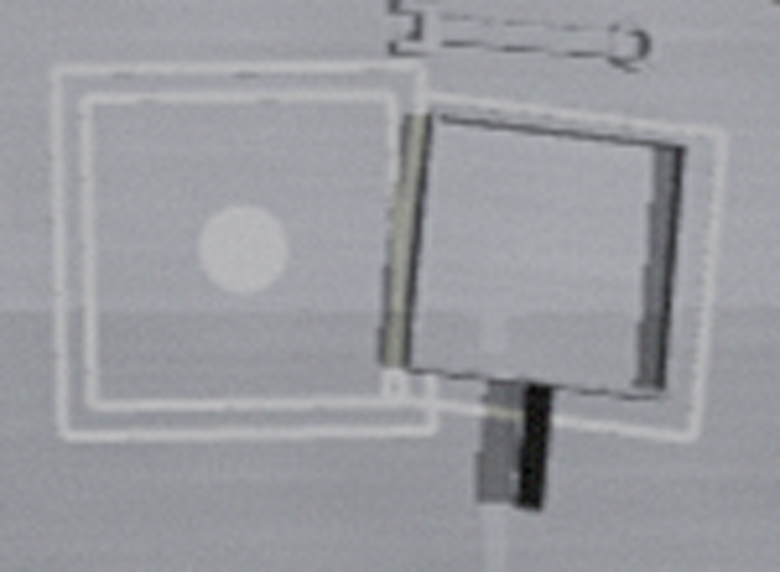

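The crop confirms the grey mat, with corners (485,140), (593,147), (577,457) and (465,450), and the blade lying on it with its tip up and its handle down. The other corners I read off are the case cover at (62,103), (292,45), (422,470) and (190,537), plus the pan and the double mark in the second crop.

```bash
python3 - <<'E'
from h import *
def f(l,x0,y0,s): return (np.array(l)+.5)/s-.5+[x0,y0]
def rep(n,l,z,c1=True):
    uv=f(l,150,115,5) if c1 else f(l,270,125,5.2)
    X=pix2w("top0",uv,z)[:,:2]; print(n,X.round(3).tolist(),"mean",X.mean(0).round(4),"edges",np.linalg.norm(X-np.roll(X,-1,0),axis=1).round(3))
    e=np.roll(X,-1,0)-X; print("   yaw",np.arctan2(e[:,1],e[:,0]).round(3))
rep("cover",[(62,103),(292,45),(422,470),(190,537)],.074)
rep("mat",[(485,140),(593,147),(577,457),(465,450)],.003)
rep("blade tip",[(517,162)],.014); rep("bladejoint",[(519,291)],.023);rep("handle",[(519,418)],.023)
rep("mark",[(57,70),(420,67),(432,435),(66,435)],0,False); rep("dot",[(243,250)],0,False)
rep("pan",[(404,113),(687,148),(662,392),(380,367)],.022,False)
rep("hand",[(538,385),(530,510)],.029,False)
E
```

```text
cover [[0.684, 0.39], [0.723, 0.238], [0.438, 0.152], [0.396, 0.303]] mean [0.5603 0.2707] edges [0.157 0.297 0.157 0.301]
   yaw [-1.321 -2.847  1.844  0.294]
mat [[0.673, 0.111], [0.667, 0.035], [0.449, 0.048], [0.454, 0.126]] mean [0.5606 0.0797] edges [0.076 0.219 0.078 0.219]
   yaw [-1.64   3.081  1.501 -0.068]
blade tip [[0.655, 0.088]] mean [0.6546 0.0882] edges [0.]
   yaw [0.]
bladejoint [[0.563, 0.087]] mean [0.5626 0.0874] edges [0.]
   yaw [0.]
handle [[0.475, 0.088]] mean [0.4749 0.0879] edges [0.]
   yaw [0.]
mark [[0.689, -0.01], [0.69, -0.259], [0.438, -0.26], [0.44, -0.013]] mean [ 0.5645 -0.1351] edges [0.249 0.252 0.247 0.249]
   yaw [-1.566 -3.138  1.563  0.012]
dot [[0.565, -0.134]] mean [ 0.5647 -0.1344] edges [0.]
   yaw [0.]
pan [[0.654, -0.241], [0.629, -0.432], [0.465, -0.409], [0.483, -0.22]] mean [ 0.5579 -0.3257] edges [0.193 0.166 0.189 0.172]
   yaw [-1.699  3.     1.475 -0.121]
hand [[0.47, -0.324], [0.388, -0.316]] mean [ 0.4289 -0.3196] edges [0.083 0.083]
   yaw [ 3.044 -0.098]
```

```bash
cat >> h.py <<'E'
def chain(wps):
    "wps: list of (pos, Rot); prints successive relative moves, each from the one before"
    p,R,_=pose()
    for P,T in wps:
        P=np.array(P,float); s=R.inv().apply(P-p)*1000; rv=(R.inv()*T).as_rotvec(degrees=True)
        n=max(np.linalg.norm(s)/41.7,np.linalg.norm(rv)/7.16)
        s=np.round(s,0 if np.linalg.norm(s)>50 else 1); rv=np.round(rv,1)
        print(s.tolist()+rv.tolist(),"rows>=%.1f"%n)
        p=p+R.apply(s/1000); R=R*Ro.from_rotvec(rv,degrees=True)
E
python3 - <<'E'
from h import *
chain([((.5,.4,.25),down(2.2)),((.56,.08,.25),down(1.4)),((.50,-.25,.2),down(.55)),((.43,-.319,.1),down(-.105))])
E
```

```text
[-365.0, -148.0, -19.0, -0.1, 0.0, 37.3] rows>=9.5
[-294.0, -140.0, -0.0, 0.0, 0.0, 45.9] rows>=7.8
[-336.0, -3.0, 50.0, 0.0, -0.0, 48.7] rows>=8.1
[-96.0, 22.0, 100.0, 0.0, -0.0, 37.5] rows>=5.2
```

>>> step_arm:
  increments:
    - [[1,-365,-148,-19,0,0,37.3],[1,-365,-148,-19,0,0,37.3],[1,-365,-148,-19,0,0,37.3],[1,-365,-148,-19,0,0,37.3],[1,-365,-148,-19,0,0,37.3],[1,-365,-148,-19,0,0,37.3],[1,-365,-148,-19,0,0,37.3],[1,-365,-148,-19,0,0,37.3],[1,-365,-148,-19,0,0,37.3],[1,-365,-148,-19,0,0,37.3]]

```text
t: 0.93
eef_pos: [0.5053, 0.395, 0.2505]
tool_rot: [0.002, 0.456, 0.89, -0.001]
contact_force: [0.4, -0.2, 0.6]
gripper_width: 1.001
grasp_force: 0.0
```

>>> step_arm:
  increments:
    - [[1,-294,-140,0,0,0,45.9],[1,-294,-140,0,0,0,45.9],[1,-294,-140,0,0,0,45.9],[1,-294,-140,0,0,0,45.9],[1,-294,-140,0,0,0,45.9],[1,-294,-140,0,0,0,45.9],[1,-294,-140,0,0,0,45.9],[1,-294,-140,0,0,0,45.9],[1,-294,-140,0,0,0,45.9],[1,-294,-140,0,0,0,45.9]]

```text
t: 1.77
eef_pos: [0.5605, 0.0779, 0.2502]
tool_rot: [0.0, 0.767, 0.642, -0.0]
contact_force: [-0.5, 0.8, 0.0]
gripper_width: 1.001
grasp_force: 0.0
```

>>> step_arm:
  increments:
    - [[1,-336,-3,50,0,0,48.7],[1,-336,-3,50,0,0,48.7],[1,-336,-3,50,0,0,48.7],[1,-336,-3,50,0,0,48.7],[1,-336,-3,50,0,0,48.7],[1,-336,-3,50,0,0,48.7],[1,-336,-3,50,0,0,48.7],[1,-336,-3,50,0,0,48.7],[1,-336,-3,50,0,0,48.7],[1,-336,-3,50,0,0,48.7]]

```text
t: 2.6
eef_pos: [0.4992, -0.252, 0.1998]
tool_rot: [0.0, 0.963, 0.269, -0.001]
contact_force: [0.6, 0.6, -0.3]
gripper_width: 1.003
grasp_force: 0.0
```

>>> step_arm:
  increments:
    - [[1,-96,22,100,0,0,37.5],[1,-96,22,100,0,0,37.5],[1,-96,22,100,0,0,37.5],[1,-96,22,100,0,0,37.5],[1,-96,22,100,0,0,37.5],[1,-96,22,100,0,0,37.5],[1,-96,22,100,0,0,37.5],[1,-96,22,100,0,0,37.5],[1,-96,22,100,0,0,37.5],[1,-96,22,100,0,0,37.5]]

```text
t: 3.43
eef_pos: [0.4309, -0.3181, 0.1007]
tool_rot: [-0.0, 0.999, -0.051, 0.001]
contact_force: [-0.4, -0.0, -0.5]
gripper_width: 0.998
grasp_force: 0.0
```

```bash
python3 - <<'E'
from h import *
p,R,o=pose(); print(p,R.as_matrix().round(3),o["q"].round(2))
snap("wrist","w1",s=1.3)
print("handle mid pix*1.3",w2pix("w1",[[.43,-.319,.029],[.388,-.316,.029],[.47,-.324,.029]])*1.3)
chain([((.43,-.319,.006),down(-.105))])
E
```

```text
[ 0.43094228 -0.31809283  0.10071155] [[ 0.995 -0.101  0.001]
 [-0.101 -0.995  0.   ]
 [ 0.001 -0.    -1.   ]] [-0.12  0.56  0.85  2.04 -0.59  0.8  -0.59]
handle mid pix*1.3 [[326.31804091 264.3301938 ]
 [328.32476594 329.91543854]
 [328.07582769 194.82235265]]
[-1.0, 1.0, 95.0, -0.0, -0.1, 0.2] rows>=2.3
```

View pics/w1.png

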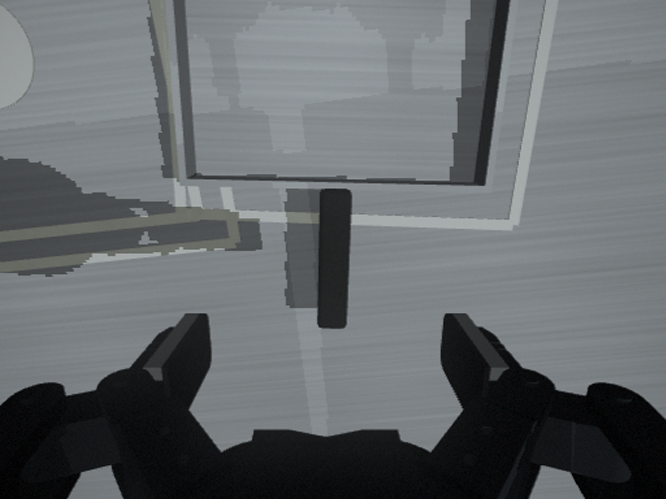

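The wrist view shows the handle from (335,190) to (331,328), within about 2 mm of the prediction and turned slightly further clockwise.

>>> step_arm:
  increments:
    - [[1,-1,2,40,0,0,1.5],[1,-1,2,70,0,0,1.5],[1,-1,2,95,0,0,1.5],[1,-1,2,95,0,0,1.5],[0.2,-1,2,95,0,0,1.5],[-1,-1,2,95,0,0,1.5],[-1,-1,2,95,0,0,1.5],[-1,-1,2,95,0,0,1.5],[-1,-1,2,95,0,0,1.5],[-1,-1,2,95,0,0,1.5]]
  force: 110

```text
t: 4.32
eef_pos: [0.4293, -0.321, 0.0063]
tool_rot: [0.0, 0.998, -0.065, 0.001]
contact_force: [-1.0, 1.6, 12.8]
gripper_width: 0.186
grasp_force: 107.3
```

>>> step_arm:
  increments:
    - [[-1,0,0,0,0,0,0],[-1,0,0,0,0,0,0],[-1,0,0,0,0,0,0]]

```text
t: 4.57
eef_pos: [0.4294, -0.3211, 0.0065]
tool_rot: [0.0, 0.998, -0.066, 0.001]
contact_force: [-0.5, 2.8, 10.1]
gripper_width: 0.186
grasp_force: 107.3
```

```bash
python3 - <<'E'
from h import *
p,R,o=pose(); print(p,R.as_matrix().round(3),o["q"].round(2),o["gripper_width"],o["grasp_force"],o["contact_force"])
m=np.array([.5645,-.1347])
# handle end seen at top0 (0.388,-0.316) => pan centre
yaw=np.arctan2(R.as_matrix()[1,0],R.as_matrix()[0,0]); u=np.array([np.cos(yaw),np.sin(yaw)])
c=np.array([.388,-.316])+.172*u; d=c-p[:2]; print("yaw",yaw,"pan",c)
L=R.inv().apply([*d,0])[:2]; print("pan in tool",L)
# target tool so that pan centred, yaw 0
T=down(0); t=[m[0]-T.apply([*L,0])[0],m[1]-T.apply([*L,0])[1],p[2]]
print(t,rel(t,T))
E
```

```text
[ 0.42935434 -0.32107433  0.00653054] [[ 0.991 -0.131  0.002]
 [-0.131 -0.991 -0.   ]
 [ 0.002 -0.    -1.   ]] [ 0.01  0.7   0.68  2.07 -0.76  0.63 -0.48] 0.18610222075292063 107.25236177444458 [-0.54777806  2.75530009 10.07428554]
yaw -0.13125296905862924 pan [ 0.55852057 -0.33851075]
pan in tool [0.13033702 0.00038163]
[np.float64(0.4341629834470372), np.float64(-0.13431836976473033), np.float64(0.006530543593898836)] (array([ -19.7, -185.8,   -0. ]), array([ 0. , -0.1, -7.5]))
```

>>> step_arm:
  increments:
    - [[-1,-1,-9,0,0,0,-0.4],[-1,-2,-19,0,0,0,-0.8],[-1,-3,-28,0,0,0,-1.2],[-1,-4,-37,0,0,0,-1.5],[-1,-5,-47,0,0,0,-1.9],[-1,-6,-56,0,0,0,-2.2],[-1,-7,-65,0,0,0,-2.6],[-1,-8,-74,0,0,0,-3],[-1,-9,-84,0,0,0,-3.4],[-1,-10,-93,0,0,0,-3.75]]

```text
t: 5.4
eef_pos: [0.4321, -0.2293, 0.0065]
tool_rot: [0.002, 0.999, -0.034, 0.002]
contact_force: [0.3, -5.9, 6.2]
gripper_width: 0.184
grasp_force: 109.0
```

```bash
python3 - <<'E'
from h import *
p,R,o=pose();print(p,o["q"].round(2));print(rel([.4342,-.1343,.0065],down(0)))
E
```

```text
[ 0.43211234 -0.22927376  0.00654953] [-0.16  0.64  0.67  2.18 -0.77  0.56 -0.55]
(array([ -4.3, -94.9,  -0.4]), array([ 0.3, -0.2, -3.9]))
```

>>> step_arm:
  increments:
    - [[-1,0,-10,0,0,0,-0.4],[-1,-1,-20,0,0,0,-0.8],[-1,-1,-30,0,0,0,-1.2],[-1,-2,-40,0,0,0,-1.6],[-1,-2,-50,0,0,0,-2],[-1,-3,-62,0,0,0,-2.4],[-1,-3,-74,0,0,0,-2.8],[-1,-4,-84,0,0,0,-3.3],[-1,-4,-92,0,0,0,-3.8],[-1,-4,-94,0,0,0,-3.8]]

```text
t: 6.23
eef_pos: [0.4345, -0.1343, 0.0064]
tool_rot: [0.002, 1.0, -0.0, 0.002]
contact_force: [-0.4, -8.8, 10.1]
gripper_width: 0.186
grasp_force: 109.4
```

>>> step_arm:
  increments:
    - [[-1,0,0,0,0,0,0],[-1,0,0,0,0,0,0],[-1,0,0,0,0,0,0],[-1,0,0,0,0,0,0]]

```text
t: 6.57
eef_pos: [0.4344, -0.1343, 0.0064]
tool_rot: [0.001, 1.0, -0.0, 0.002]
contact_force: [0.9, -3.0, 10.4]
gripper_width: 0.18
grasp_force: 109.4
```

```bash
python3 - <<'E'
from h import *
p,R,o=pose();print(p,R.as_matrix()[:2,0],o["contact_force"])
snap("top","top1",(260,120,390,240),5)
s=5
q=lambda X:((w2pix("top1",X)-[260,120]+.5)*s-.5).round()
m=np.array([.5645,-.1347]);h=.088
print(q([[m[0]+a*h,m[1]+b*h,.022] for a,b in((1,1),(1,-1),(-1,-1),(-1,1))]).tolist())
E
```

```text
[ 0.43443364 -0.13426964  0.00637108] [ 9.99993625e-01 -6.19153051e-04] [ 0.88268879 -2.97059947 10.38964654]
[[161.0, 137.0], [412.0, 136.0], [419.0, 387.0], [165.0, 389.0]]
```

View pics/top1.png

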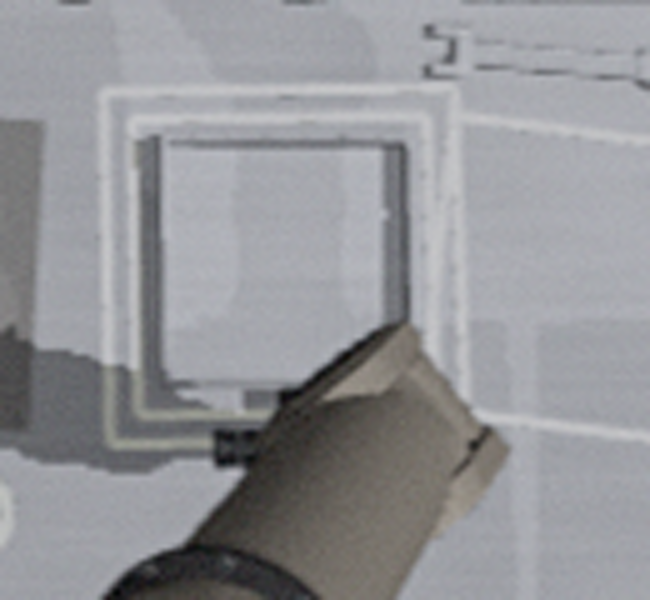

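The pan sits in the double outline, with its rim at about (160–408, 138–387), within 2 mm of the prediction. Next I release it and go over to the blade.

>>> step_arm:
  increments:
    - [[-0.2,0,0,0,0,0,0],[0.3,0,0,0,0,0,0],[0.3,0,0,0,0,0,0],[0.3,0,0,0,0,0,0],[0.3,0,0,-20,0,0,0],[0.6,0,0,-60,0,0,0],[1,0,0,-100,0,0,0],[1,0,0,-134,0,0,0],[1,0,0,-134,0,0,0],[1,0,0,-134,0,0,0]]

```text
t: 7.45
eef_pos: [0.4342, -0.1325, 0.1405]
tool_rot: [-0.0, 1.0, 0.001, 0.002]
contact_force: [0.1, -0.2, -0.3]
gripper_width: 1.003
grasp_force: 0.0
```

>>> step_arm:
  increments:
    - [[1,40,-60,0,0,0,0],[1,60,-100,0,0,0,0],[1,80,-140,0,0,0,0],[1,98,-180,0,0,0,0],[1,98,-210,0,0,0,0],[1,98,-222,0,0,0,0],[1,98,-222,0,0,0,0],[1,98,-222,0,0,0,0],[1,98,-222,0,0,0,0]]

```text
t: 8.2
eef_pos: [0.5297, 0.0882, 0.1379]
tool_rot: [0.001, 1.0, 0.0, -0.001]
contact_force: [-0.1, -0.7, -0.0]
gripper_width: 0.998
grasp_force: 0.0
```

```bash
python3 - <<'E'
from h import *
p,R,o=pose();print(p,R.as_matrix().round(3),o["q"].round(2))
snap("wrist","w2",s=1.3)
print(w2pix("w2",[[.475,.088,.023],[.5626,.0875,.023],[.653,.088,.014]])*1.3)
E
```

```text
[0.52973024 0.08818168 0.13793345] [[ 1.     0.001 -0.003]
 [ 0.001 -1.    -0.001]
 [-0.003  0.001 -1.   ]] [-0.99  0.53  0.95  2.01 -0.56  0.88 -1.3 ]
[[324.66581057 315.34920736]
 [325.4787795  194.55275732]
 [324.78070318  46.20646798]]
```

View pics/w2.png

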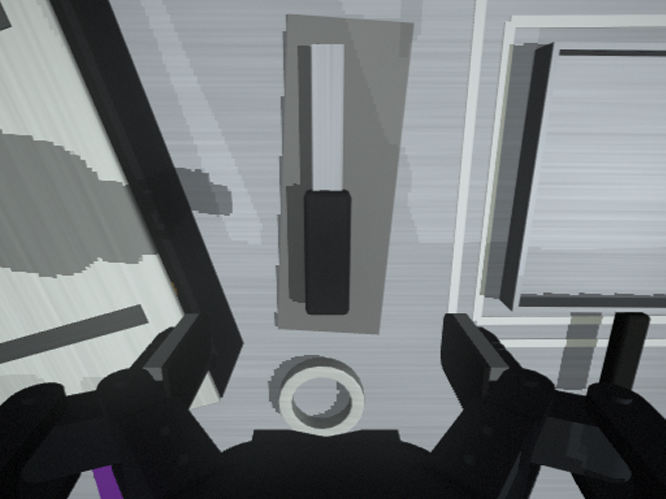

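The wrist view shows the blade lying straight, with its tip at (327,44), the joint at (327,190) and the handle end at (327,314), as predicted. I descend and grip it.

>>> step_arm:
  increments:
    - [[1,1,0,40,0,0,0],[1,1,0,80,0,0,0],[1,1,0,110,0,0,0],[1,1,0,128,0,0,0],[1,1,0,134,0,0,0],[1,1,0,134,0,0,0],[0.2,1,0,134,0,0,0],[-1,1,0,134,0,0,0],[-1,1,0,134,0,0,0],[-1,1,0,134,0,0,0]]
  force: 115

```text
t: 9.08
eef_pos: [0.5327, 0.0892, 0.0064]
tool_rot: [-0.0, 1.0, 0.0, 0.001]
contact_force: [0.3, 0.1, -0.8]
gripper_width: 0.453
grasp_force: 0.0
```

>>> step_arm:
  increments:
    - [[-1,0,0,0,0,0,0],[-1,0,0,0,0,0,0],[-1,0,0,-10,0,0,0],[-1,0,0,-40,0,0,0],[-1,0,0,-80,0,0,0],[-1,0,0,-120,0,0,0],[-1,0,0,-120,0,0,0],[-1,0,0,-120,0,0,0]]

```text
t: 9.75
eef_pos: [0.5333, 0.0895, 0.1278]
tool_rot: [-0.001, 1.0, 0.001, 0.002]
contact_force: [-0.5, 0.6, -1.3]
gripper_width: 0.341
grasp_force: 114.2
```

```bash
python3 - <<'E'
from h import *
p,R,o=pose();print(p,R.as_matrix().round(3),o["q"].round(2))
a=1.85;ux=np.array([np.cos(a),np.sin(a)]);c=np.array([.5603,.2707])
f=c-.08*ux
st=f-ux*.16   # grasp 160 in front of case front face (tip 122 ahead of grasp -> 38 clear)
print("front",f,"start",st)
chain([((.58,.02,.15),down(.9)),((*st,.15),down(a))])
E
```

```text
[0.5333168  0.08952211 0.12780923] [[ 1.     0.001  0.004]
 [ 0.001 -1.     0.002]
 [ 0.004 -0.002 -1.   ]] [-0.97  0.55  0.93  2.02 -0.59  0.86 -1.29]
front [0.58234722 0.19379798] start [0.62644166 0.03999395]
[47.0, 70.0, -22.0, -0.0, -0.3, -51.5] rows>=7.2
[45.0, 23.0, -0.0, -0.0, 0.0, -54.4] rows>=7.6
```

```bash
python3 - <<'E'
from h import *
chain([((.57,.04,.13),down(.9)),((.588,.029,.10),down(1.85)),((.588,.029,.10),down(1.85))])
E
```

```text
[37.0, 50.0, -2.0, -0.0, -0.3, -51.5] rows>=7.2
[2.7, 20.4, 29.9, -0.0, 0.0, -54.4] rows>=7.6
[0.0, -0.0, -0.0, -0.0, -0.0, -0.0] rows>=0.0
```

>>> step_arm:
  increments:
    - [[-1,37,50,-2,0,0,-6],[-1,37,50,-2,0,0,-13],[-1,37,50,-2,0,0,-20],[-1,37,50,-2,0,0,-27],[-1,37,50,-2,0,0,-34],[-1,37,50,-2,0,0,-41],[-1,37,50,-2,0,0,-48],[-1,37,50,-2,0,0,-51.5],[-1,37,50,-2,0,0,-51.5]]

```text
t: 10.5
eef_pos: [0.5679, 0.039, 0.1264]
tool_rot: [-0.001, 0.9, 0.436, -0.001]
contact_force: [-0.0, -0.3, -1.9]
gripper_width: 0.341
grasp_force: 114.1
```

>>> step_arm:
  increments:
    - [[-1,3,20,30,0,0,-7],[-1,3,20,30,0,0,-14],[-1,3,20,30,0,0,-21],[-1,3,20,30,0,0,-28],[-1,3,20,30,0,0,-35],[-1,3,20,30,0,0,-42],[-1,3,20,30,0,0,-49],[-1,3,20,30,0,0,-54.4],[-1,3,20,30,0,0,-54.4],[-1,3,20,30,0,0,-54.4]]

```text
t: 11.33
eef_pos: [0.5858, 0.0289, 0.0966]
tool_rot: [-0.001, 0.604, 0.797, -0.0]
contact_force: [0.3, -0.5, -0.8]
gripper_width: 0.343
grasp_force: 114.3
```

```bash
python3 - <<'E'
from h import *
p,R,o=pose();print(p,R.as_matrix().round(3),o["q"].round(2),o["gripper_width"])
chain([((.588,.029,.10),down(1.85))])
snap("side","s2",(150,110,350,260),4)
q=lambda X:((w2pix("s2",X)-[150,110]+.5)*4-.5).round()
for dz in (.0,.006,.012):
  print(dz,q(p+R.apply([[.032,0,-dz],[.122,0,-dz]])).tolist())
print(q([[.5823,.1938,.068],[.5823,.1938,.05]]).tolist())
E
```

```text
[0.58583629 0.02886604 0.09664343] [[-0.27   0.963 -0.001]
 [ 0.963  0.27   0.   ]
 [ 0.001 -0.001 -1.   ]] [-0.44  0.52  0.38  1.9  -0.26  0.77  0.36] 0.34273855663592667
[-0.5, 2.1, -3.4, -0.1, -0.0, -0.3] rows>=0.1
0.0 [[483.0, 279.0], [382.0, 231.0]]
0.006 [[484.0, 272.0], [382.0, 224.0]]
0.012 [[484.0, 264.0], [382.0, 217.0]]
[[379.0, 220.0], [379.0, 240.0]]
```

View pics/s2.png

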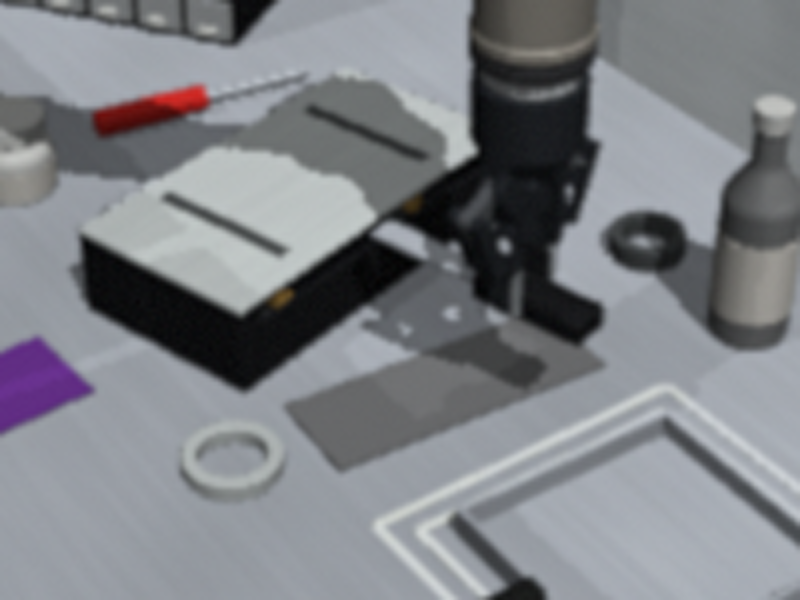

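The side view shows the blade level, from about (445,256) to its tip at (383,223), which matches the blade mid-plane at TCP +6 mm. Two orange valves show in the slot at (285,297) and (410,205). I lower to slot height.

>>> step_arm:
  increments:
    - [[-1,0,0,20,0,0,0],[-1,0,0,40,0,0,0],[-1,0,0,43,0,0,0],[-1,0,0,43,0,0,0],[-1,0,0,43,0,0,0],[-1,0,0,43,0,0,0]]

```text
t: 11.88
eef_pos: [0.5872, 0.0289, 0.0553]
tool_rot: [0.001, 0.603, 0.798, 0.0]
contact_force: [0.3, -0.7, -1.9]
gripper_width: 0.343
grasp_force: 114.4
```

```bash
python3 - <<'E'
from h import *
p,R,o=pose();print(p,R.as_matrix().round(3))
E
```

```text
[0.58724081 0.02889745 0.05525313] [[-0.274  0.962  0.001]
 [ 0.962  0.274  0.   ]
 [-0.     0.001 -1.   ]]
```

>>> step_arm:
  increments:
    - [[-1,20,0,1,0,0,0],[-1,33,0,1,0,0,0],[-1,40,0,1,0,0,0],[-1,46,0,1,0,0,0],[-1,52,0,1,0,0,0],[-1,52,0,1,0,0,0]]

```text
t: 12.38
eef_pos: [0.572, 0.0804, 0.0534]
tool_rot: [-0.0, 0.602, 0.799, 0.0]
contact_force: [-1.1, -0.1, -2.1]
gripper_width: 0.342
grasp_force: 114.4
```

>>> step_arm:
  increments:
    - [[-1,8,0,0,0,0,0],[-1,16,0,0,0,0,0],[-1,24,0,0,0,0,0],[-1,31,0,0,0,0,0],[-1,31,0,0,0,0,0]]

```text
t: 12.8
eef_pos: [0.5631, 0.1112, 0.0531]
tool_rot: [-0.001, 0.601, 0.799, 0.0]
contact_force: [-1.0, -0.3, -2.3]
gripper_width: 0.343
grasp_force: 114.4
```

```bash
python3 - <<'E'
from h import *
p,R,o=pose();print(p,R.as_matrix().round(3),o["contact_force"],o["torque"])
snap("side","s3",(150,110,350,260),4)
E
```

```text
[0.56307493 0.11118696 0.05311691] [[-0.277  0.961 -0.001]
 [ 0.961  0.277  0.001]
 [ 0.001 -0.    -1.   ]] [-0.95008772 -0.31529192 -2.32331695] [ 0.03302413  0.01143614 -0.00513573]
```

View pics/s3.png

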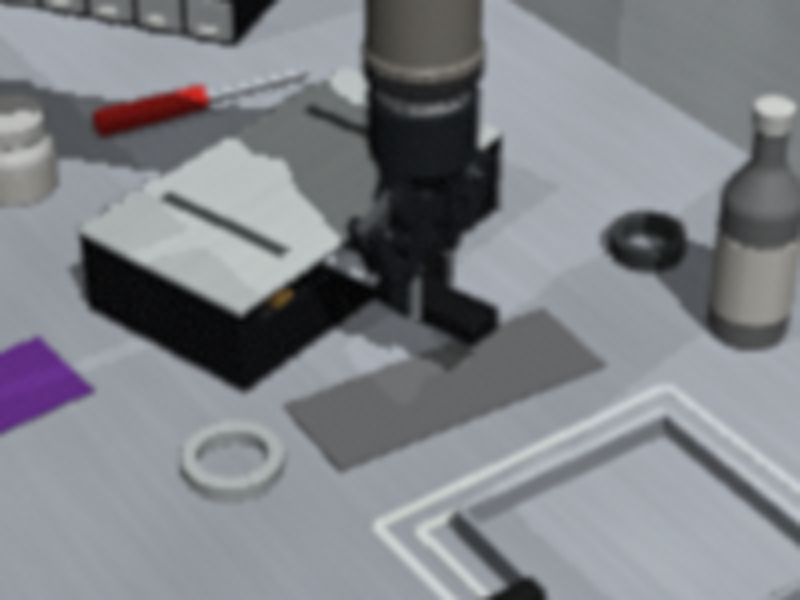

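The blade is in the slot under the front edge and nothing is pressing. I lift.

>>> step_arm:
  increments:
    - [[-1,0,0,-7,0,0,0],[-1,0,0,-14,0,0,0],[-1,0,0,-21,0,0,0],[-1,0,0,-28,0,0,0],[-1,0,0,-35,0,0,0],[-1,0,0,-42,0,0,0],[-1,0,0,-49,0,0,0],[-1,0,0,-56,0,0,0],[-1,0,0,-63,0,0,0],[-1,0,0,-70,0,0,0]]

```text
t: 13.68
eef_pos: [0.5638, 0.1084, 0.1241]
tool_rot: [0.0, 0.602, 0.798, 0.0]
contact_force: [-0.1, -0.2, -5.8]
gripper_width: 0.347
grasp_force: 114.0
```

```bash
python3 - <<'E'
from h import *
p,R,o=pose();print(p,R.as_matrix().round(3),o["contact_force"],o["torque"],o["gripper_width"])
snap("side","s4",(150,70,350,220),4)
E
```

```text
[0.56377207 0.10842711 0.12408582] [[-0.274  0.962  0.   ]
 [ 0.962  0.274 -0.   ]
 [-0.     0.    -1.   ]] [-0.06796218 -0.17991554 -5.75832838] [-0.38556357 -0.13048189  0.00623432] 0.34671883075461263
```

View pics/s4.png

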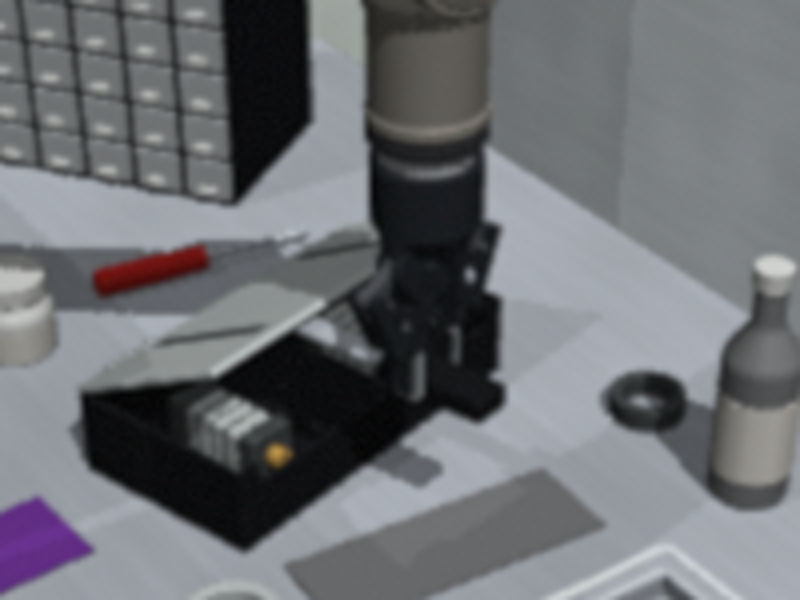

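The cover is at roughly 0.45 rad on the blade, and the reservoir at the +y end is visible with its valve at (278,455). I continue the arc.

>>> step_arm:
  increments:
    - [[-1,5,0,-10,0,0,0],[-1,10,0,-20,0,0,0],[-1,15,0,-30,0,0,0],[-1,22,0,-36,0,0,0],[-1,31,0,-42,0,0,0],[-1,40,0,-47,0,0,0],[-1,50,0,-51,0,0,0],[-1,60,0,-55,0,0,0],[-1,70,0,-59,0,0,0],[-1,80,0,-62,0,0,0]]

```text
t: 14.57
eef_pos: [0.5414, 0.1869, 0.1858]
tool_rot: [-0.0, 0.602, 0.798, 0.0]
contact_force: [0.9, -3.0, 0.1]
gripper_width: 0.343
grasp_force: 114.6
```

>>> step_arm:
  increments:
    - [[-1,9,0,-2,0,0,0],[-1,18,0,-4,0,0,0],[-1,27,0,-6,0,0,0],[-1,36,0,-8,0,0,0],[-1,45,0,-8,0,0,0],[-1,52,0,-8,0,0,0],[-1,52,0,-8,0,0,0],[-1,52,0,-8,0,0,0]]

```text
t: 15.23
eef_pos: [0.5271, 0.2367, 0.1932]
tool_rot: [-0.0, 0.602, 0.799, 0.0]
contact_force: [-0.6, -0.2, -2.1]
gripper_width: 0.344
grasp_force: 114.6
```

```bash
python3 - <<'E'
from h import *
p,R,o=pose();print(p,R.as_matrix().round(3),o["contact_force"],o["torque"],o["gripper_width"])
snap("side","s5",(120,50,320,200),4)
E
```

```text
[0.52706772 0.23671892 0.19318805] [[-0.276  0.961 -0.   ]
 [ 0.961  0.276  0.001]
 [ 0.001 -0.    -1.   ]] [-0.57216215 -0.21521675 -2.11552902] [ 0.00760199 -0.05687913  0.07670412] 0.34381726552985664
```

View pics/s5.png

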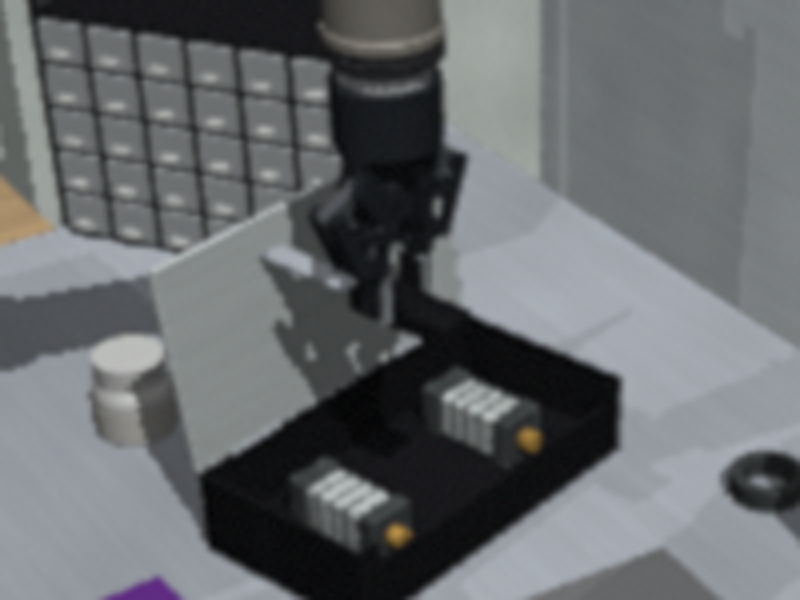

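The cover stands open past vertical. The case holds two reservoirs, with valves at (398,535) and (530,440), and the middle is empty. I return the blade.

```bash
python3 - <<'E'
from h import *
chain([((.557,.12,.20),down(1.79)),((.54,.09,.16),down(.9)),((.53,.082,.10),down(-.03)),((.53,.082,.0085),down(-.03))])
E
```

```text
[-120.0, -3.0, -7.0, -0.0, -0.0, 3.4] rows>=2.9
[-25.0, -24.0, 40.0, -0.0, -0.0, 51.0] rows>=7.1
[-12.0, -2.0, 60.0, -0.0, -0.0, 53.3] rows>=7.4
[-0.0, 0.0, 92.0, -0.0, 0.0, -0.0] rows>=2.2
```

>>> step_arm:
  increments:
    - [[-1,-20,0,0,0,0,0],[-1,-50,-1,-3,0,0,1],[-1,-90,-2,-7,0,0,2],[-1,-120,-3,-7,0,0,3.4],[-1,-120,-3,-7,0,0,3.4],[-1,-120,-3,-7,0,0,3.4]]

```text
t: 15.78
eef_pos: [0.5581, 0.1165, 0.2006]
tool_rot: [0.0, 0.628, 0.778, 0.0]
contact_force: [-0.1, 0.3, -0.6]
gripper_width: 0.341
grasp_force: 114.6
```

>>> step_arm:
  increments:
    - [[-1,-25,-24,10,0,0,7],[-1,-25,-24,20,0,0,14],[-1,-25,-24,30,0,0,21],[-1,-25,-24,40,0,0,28],[-1,-25,-24,40,0,0,35],[-1,-25,-24,40,0,0,42],[-1,-25,-24,40,0,0,49],[-1,-25,-24,40,0,0,51],[-1,-25,-24,40,0,0,51]]

```text
t: 16.53
eef_pos: [0.5393, 0.0914, 0.1601]
tool_rot: [-0.0, 0.9, 0.435, -0.0]
contact_force: [-1.0, 0.2, -1.0]
gripper_width: 0.346
grasp_force: 114.6
```

>>> step_arm:
  increments:
    - [[-1,-12,-2,10,0,0,7],[-1,-12,-2,20,0,0,14],[-1,-12,-2,30,0,0,21],[-1,-12,-2,40,0,0,28],[-1,-12,-2,50,0,0,35],[-1,-12,-2,60,0,0,42],[-1,-12,-2,60,0,0,49],[-1,-12,-2,60,0,0,53.3],[-1,-12,-2,60,0,0,53.3],[-1,-12,-2,60,0,0,53.3]]

```text
t: 17.37
eef_pos: [0.5305, 0.0825, 0.1001]
tool_rot: [-0.0, 1.0, -0.013, -0.0]
contact_force: [-1.6, 0.2, -1.4]
gripper_width: 0.344
grasp_force: 114.6
```

```bash
python3 - <<'E'
from h import *
p,R,o=pose();print(p,R.as_matrix().round(3),o["contact_force"],o["gripper_width"])
chain([((.53,.082,.0085),down(-.03))])
E
```

```text
[0.53048169 0.08250455 0.1001347 ] [[ 1.    -0.026 -0.   ]
 [-0.026 -1.     0.   ]
 [-0.    -0.    -1.   ]] [-1.58046447  0.19361547 -1.43346713] 0.3443790678378206
[-0.0, 1.0, 92.0, -0.0, 0.0, 0.2] rows>=2.2
```

>>> step_arm:
  increments:
    - [[-1,0,0,35,0,0,0],[-1,0,0,65,0,0,0],[-1,0,0,80,0,0,0],[-1,0,0,88,0,0,0],[-1,0,0,92,0,0,0],[-1,0,0,92,0,0,0],[-1,0,0,92,0,0,0]]

```text
t: 17.95
eef_pos: [0.5313, 0.0817, 0.0092]
tool_rot: [-0.0, 1.0, -0.015, 0.001]
contact_force: [0.3, 0.7, -2.0]
gripper_width: 0.34
grasp_force: 114.6
```

>>> step_arm:
  increments:
    - [[0,0,0,0,0,0,0],[0.6,0,0,0,0,0,0],[0.8,0,0,0,0,0,0],[0.8,0,0,0,0,0,0],[0.8,0,0,-30,0,0,0],[0.8,0,0,-70,0,0,0],[1,0,0,-110,0,0,0],[1,0,0,-150,0,0,0],[1,0,0,-150,0,0,0]]

```text
t: 18.7
eef_pos: [0.5347, 0.0813, 0.1649]
tool_rot: [-0.002, 1.0, -0.016, 0.005]
contact_force: [2.5, 0.6, 0.2]
gripper_width: 1.006
grasp_force: 0.0
```

>>> step_arm:
  increments:
    - [[1,-20,30,-20,0,0,0],[1,-40,70,-20,0,0,0],[1,-60,110,-20,0,0,0],[1,-80,150,-20,0,0,0],[1,-80,180,-20,0,0,0],[1,-80,180,-20,0,0,0]]

```text
t: 19.2
eef_pos: [0.4424, -0.1029, 0.179]
tool_rot: [0.0, 1.0, -0.021, 0.001]
contact_force: [0.4, 0.2, 0.7]
gripper_width: 1.002
grasp_force: 0.0
```

```bash
python3 - <<'E'
from h import *
p,R,o=pose();print(p,o["q"].round(2))
snap("top","top2",(150,100,350,240),4)
E
```

```text
[ 0.44241622 -0.10293114  0.17904218] [-0.79  0.29  1.06  2.16 -0.33  0.86 -1.14]
```

View pics/top2.png

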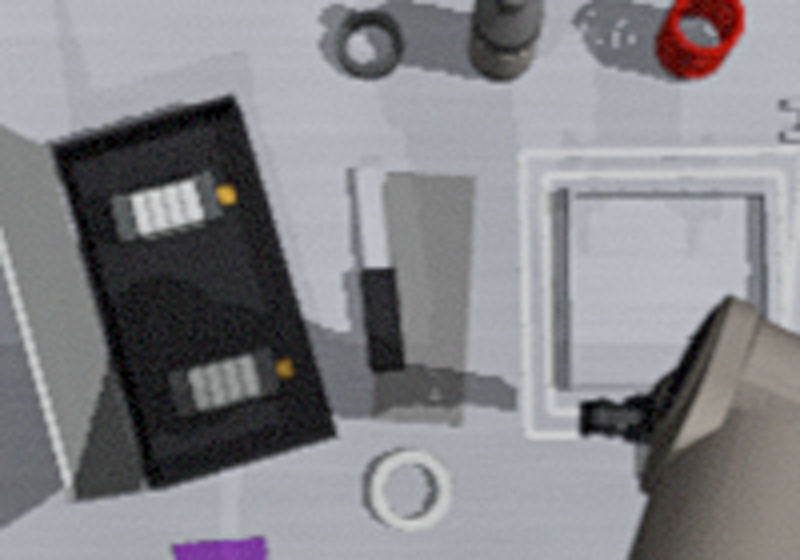

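Top view: the blade now lies at the mat's left edge, with its joint at (381,268), so it was knocked aside. Reservoir A has its base at (117,215) and its valve at (228,196). Reservoir B has its base at (174,393) and its valve at (286,368). I check the numbers.

```bash
python3 - <<'E'
from h import *
f=lambda l:(np.array(l)+.5)/4-.5+[150,100]
W=lambda l,z:pix2w("top2",f(l),z)
b=W([(371,168),(381,268),(386,370)],[.012,.02,.022]); print("blade",b.round(3).tolist())
ym=-.068; m=np.array([.5606,.0797]); d=b[1,:2]-m; r=Ro.from_euler('z',ym).as_matrix()[:2,:2]
print("mat local",r.T@d)
for n,B,L,V in(("A",(117,217),(211,195),(228,196)),("B",(174,394),(272,368),(286,368))):
    X=W([B,L],.054); v=W([V],.034); e=X[1]-X[0]
    print(n,X[:,:2].round(4).tolist(),np.linalg.norm(e[:2]),"yaw",np.arctan2(e[1],e[0]),"mid",X[:,:2].mean(0),"valve",v[0,:2].round(4))
c=np.array([.5603,.2707]);a=1.855
for n,l in(("A",[.594,.27]),): pass
snap("wrist","wtmp")
E
```

```text
blade [[0.674, 0.125, 0.012], [0.585, 0.117, 0.02], [0.496, 0.113, 0.022]]
mat local [0.02154341 0.03862206]
A [[0.6245, 0.3378], [0.6429, 0.259]] 0.08090755620672266 yaw -1.3410232158629034 mid [0.63367686 0.2984296 ] valve [0.6458 0.2473]
B [[0.4749, 0.2889], [0.4961, 0.2074]] 0.084219224208404 yaw -1.3165457795115991 mid [0.48546389 0.24812721] valve [0.4975 0.1975]
```

```bash
python3 - <<'E'
from h import *
chain([((.5,.02,.26),down(.95)),((.56,.15,.30),down(1.855))])
E
```

```text
[51.0, -119.0, -81.0, -0.0, -0.1, -56.4] rows>=7.9
[141.0, -27.0, -40.0, -0.0, -0.0, -51.9] rows>=7.2
```

>>> step_arm:
  increments:
    - [[1,51,-119,-81,0,0,-56.4],[1,51,-119,-81,0,0,-56.4],[1,51,-119,-81,0,0,-56.4],[1,51,-119,-81,0,0,-56.4],[1,51,-119,-81,0,0,-56.4],[1,51,-119,-81,0,0,-56.4],[1,51,-119,-81,0,0,-56.4],[1,51,-119,-81,0,0,-56.4],[1,51,-119,-81,0,0,-56.4],[1,51,-119,-81,0,0,-56.4]]

```text
t: 20.13
eef_pos: [0.4997, 0.023, 0.2592]
tool_rot: [-0.0, 0.889, 0.458, -0.0]
contact_force: [-0.0, 0.1, -0.6]
gripper_width: 0.998
grasp_force: 0.0
```

>>> step_arm:
  increments:
    - [[1,141,-27,-40,0,0,-51.9],[1,141,-27,-40,0,0,-51.9],[1,141,-27,-40,0,0,-51.9],[1,141,-27,-40,0,0,-51.9],[1,141,-27,-40,0,0,-51.9],[1,141,-27,-40,0,0,-51.9],[1,141,-27,-40,0,0,-51.9],[1,141,-27,-40,0,0,-51.9],[1,141,-27,-40,0,0,-51.9],[1,141,-27,-40,0,0,-51.9]]

```text
t: 20.97
eef_pos: [0.559, 0.1528, 0.2991]
tool_rot: [-0.0, 0.599, 0.801, -0.0]
contact_force: [0.0, 0.1, -0.2]
gripper_width: 1.004
grasp_force: 0.0
```

```bash
cat >> h.py <<'E'
def blobs(fn,roi=None,minA=15):
    im=np.load("pics/"+fn+".npz")["im"]; hsv=cv2.cvtColor(im,cv2.COLOR_BGR2HSV)
    m=cv2.inRange(hsv,(8,130,60),(28,255,255))
    n,l,s,c=cv2.connectedComponentsWithStats(m)
    return [(c[i],s[i]) for i in range(1,n) if s[i,4]>=minA]
E
python3 - <<'E'
from h import *
p,R,o=pose();print(p,R.as_matrix().round(3),o["q"].round(2))
snap("wrist","w3",s=1.5)
for fn in("w3","top2"):
    for c,s in blobs(fn,minA=8):
        print(fn,c.round(1),s,pix2w(fn,c,.034)[0,:2].round(4))
E
```

```text
[0.5590495  0.15278346 0.29907809] [[-0.282  0.959 -0.   ]
 [ 0.959  0.282 -0.   ]
 [-0.    -0.    -1.   ]] [-0.87  0.29  0.62  1.74 -0.18  1.17  0.09]
w3 [335.9 107.5] [330 103  13  10 117] [0.6469 0.248 ]
w3 [215. 112.] [210 108  11   9  99] [0.4967 0.1977]
top2 [504.2 152.7] [496 142  16  23 279] [ 0.6268 -0.7886]
top2 [206.2 148. ] [204 146   5   5  21] [0.6478 0.2488]
top2 [220.8 191.7] [219 189   5   6  21] [0.4972 0.1987]
top2 [  4.6 261.7] [  0 255  12  18  61] [0.2704 0.9108]
top2 [  5.2 278.7] [  0 267  10  25  94] [0.215  0.9061]
top2 [  3.9 306.8] [  0 291   9  32 130] [0.1248 0.9057]
top2 [  3.3 346.4] [  0 343   6   7  15] [-8.000e-04  9.015e-01]
top2 [  2.2 360.1] [  0 351   6  17  38] [-0.0435  0.9029]
top2 [  2.1 369.1] [  0 368   5   3   9] [-0.0717  0.9016]
top2 [ 21.2 370.4] [ 19 369   5   4  10] [-0.0767  0.8407]
top2 [  1.6 377.5] [  0 372   5  12  27] [-0.0977  0.902 ]
top2 [ 14.  379.6] [  3 374  21  10  87] [-0.1049  0.8622]
```

View pics/w3.png

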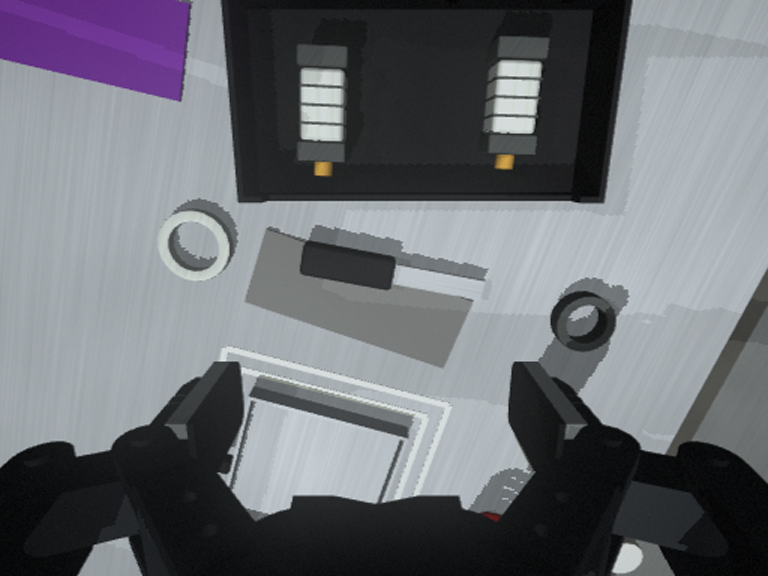

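The wrist view shows B with its base edge at (322,45) and its valve at (323,168), and A with its base edge at (524,37) and its valve at (504,162). The middle is empty. The blade lies at the mat's case-side edge.

```bash
python3 - <<'E'
from h import *
f=lambda l:(np.array(l,float)+.5)/1.5-.5
for n,b,m,v in(("B",(322.5,45),(323,104),(323,168.5)),("A",(524.5,37),(514.5,97),(504.5,162))):
    B,M=pix2w("w3",f([b,m]),[.054,.052])[:,:2]; V=pix2w("w3",f([v]),.034)[0,:2]
    e=V-B; print(n,"base",B.round(4),"bodymid",M.round(4),"valve",V.round(4),"len",np.linalg.norm(e).round(4),"yaw",np.arctan2(e[1],e[0]).round(3),"base-mid",np.linalg.norm(M-B).round(4))
E
```

```text
B base [0.4754 0.2883] bodymid [0.4862 0.2473] valve [0.4969 0.1976] len 0.0933 yaw -1.338 base-mid 0.0424
A base [0.6236 0.3377] bodymid [0.6323 0.2957] valve [0.6474 0.2476] len 0.0932 yaw -1.312 base-mid 0.0428
```

```bash
cat >> h.py <<'E'
def tilt(a,deg): return down(a)*Ro.from_euler('y',deg,degrees=True)
def tcp(hold,R): return np.array(hold)+R.apply([0,0,.019])
B0={"A":((.6236,.3377),-1.312),"B":((.4754,.2883),-1.338)}
def pick(n,phi=30,z=.040,s=.052):
    b,y=B0[n]; h=np.array([b[0]+s*np.cos(y),b[1]+s*np.sin(y),z]); R=tilt(y+np.pi,phi); return tcp(h,R),R
E
python3 - <<'E'
from h import *
P,R=pick("A"); print(P)
chain([(P+[0,0,.12],R),(P+[0,0,.03],R),(P,R)])
E
```

```text
[0.63447648 0.2966153  0.02354552]
[117.0, 113.0, 156.0, -0.4, 30.0, 1.5] rows>=5.4
[-45.0, 0.0, 77.0, -0.0, 0.0, 0.0] rows>=2.1
[-15.0, 0.1, 26.4, -0.0, 0.0, 0.0] rows>=0.7
```

>>> step_arm:
  increments:
    - [[0.4,30,28,10,0,6,0],[0.4,58,56,50,0,12,0],[0.4,88,84,90,0,18,0.5],[0.4,117,113,130,0,24,1.5],[0.4,117,113,156,-0.4,30,1.5],[0.4,117,113,156,-0.4,30,1.5],[0.4,117,113,156,-0.4,30,1.5],[0.4,117,113,156,-0.4,30,1.5]]

```text
t: 21.68
eef_pos: [0.6333, 0.2969, 0.1418]
tool_rot: [-0.206, 0.588, 0.766, 0.156]
contact_force: [-0.1, -1.2, -0.1]
gripper_width: 0.698
grasp_force: 0.0
```

>>> step_arm:
  increments:
    - [[0.4,-20,0,35,0,0,0],[0.4,-35,0,60,0,0,0],[0.4,-45,0,77,0,0,0],[0.4,-45,0,77,0,0,0],[0.4,-45,0,77,0,0,0],[0.4,-45,0,77,0,0,0]]

```text
t: 22.18
eef_pos: [0.636, 0.2967, 0.0575]
tool_rot: [-0.204, 0.587, 0.767, 0.159]
contact_force: [0.2, 0.1, 0.8]
gripper_width: 0.697
grasp_force: 0.0
```

```bash
python3 - <<'E'
from h import *
p,R,o=pose();print(p,o["q"].round(2),o["gripper_width"],o["contact_force"])
P,R=pick("A"); print(rel(P,R))
bot.read_camera
snap("wrist","w4"); snap("wrist","w4")
for c,s in blobs("w4"): print(c,s,w2pix("w4",[.6474,.2476,.034]))
E
```

```text
[0.63598741 0.29671379 0.05746815] [-0.5   0.77  0.3   1.67 -0.94  0.98  0.63] 0.6965714712704638 [0.19802987 0.11757117 0.75038916]
(array([-16.7,  -1.6,  29.5]), array([ 0.1, -0. ,  0.3]))
[250.14285714 334.28571429] [243 334  15   2  21] [[247.21307501 339.01059185]]
```

>>> step_arm:
  increments:
    - [[0.4,-8,-1,15,0,0,0],[0.4,-16,-1,29,0,0,0],[0.4,-16,-1,29,0,0,0],[0.4,-16,-1,29,0,0,0],[0,-16,-1,29,0,0,0],[-1,-16,-1,29,0,0,0],[-1,-16,-1,29,0,0,0],[-1,-16,-1,29,0,0,0],[-1,-16,-1,29,0,0,0],[-1,-16,-1,29,0,0,0]]
  force: 90

```text
t: 23.12
eef_pos: [0.634, 0.2963, 0.0217]
tool_rot: [-0.205, 0.588, 0.766, 0.158]
contact_force: [1.4, -0.9, 3.4]
gripper_width: 0.409
grasp_force: 89.1
```

```bash
python3 - <<'E'
from h import *
p,R,o=pose();print(p,o["q"].round(2),o["gripper_width"]*85,o["grasp_force"],o["contact_force"])
print(rel(p+[0,0,.17]))
E
```

```text
[0.63397612 0.29631966 0.02168936] [-0.48  0.81  0.28  1.67 -0.97  0.94  0.68] 34.7715950901607 89.06782207719516 [ 1.35154372 -0.89222448  3.43552742]
(array([  85. ,    0.3, -147.2]), array([0., 0., 0.]))
```

Gripped, at about 36 mm opening. I lift.

>>> step_arm:
  increments:
    - [[-1,10,0,-17,0,0,0],[-1,25,0,-43,0,0,0],[-1,42,0,-73,0,0,0],[-1,60,0,-104,0,0,0],[-1,75,0,-130,0,0,0],[-1,85,0,-147,0,0,0],[-1,85,0,-147,0,0,0]]

```text
t: 23.7
eef_pos: [0.6351, 0.2971, 0.1958]
tool_rot: [-0.204, 0.587, 0.767, 0.16]
contact_force: [-0.1, -0.1, -2.3]
gripper_width: 0.409
grasp_force: 89.1
```

```bash
python3 - <<'E'
from h import *
p,R,o=pose();print(p,o["gripper_width"]*85,o["grasp_force"],o["contact_force"])
def place(x,y,a,z=.056): 
    T=tilt(a,-60); return tcp([x,y,z],T),T
a=1.83
P,T=place(.565,-.18,a)
chain([((.58,.13,.21),tilt(a,0)),((.56,0.,.2),tilt(a,-40)),(P+[0,0,.1],T),(P+[0,0,.006],T)])
E
```

```text
[0.63513174 0.29709374 0.19581251] 34.74401171357211 89.12722188251792 [-0.09089025 -0.06226909 -2.33143374]
[-120.0, -96.0, -87.0, 0.4, -30.0, 0.3] rows>=4.2
[-120.0, -53.0, 10.0, -0.1, -40.0, 0.0] rows>=5.6
[-113.0, -41.0, 164.0, 0.0, -20.0, -0.0] rows>=4.9
[82.0, -1.0, 47.0, 0.0, -0.0, -0.0] rows>=2.3
```

>>> step_arm:
  increments:
    - [[-1,-30,-24,-22,0,-7,0],[-1,-60,-48,-44,0,-14,0],[-1,-90,-72,-66,0,-21,0],[-1,-120,-96,-87,0.4,-28,0.3],[-1,-120,-96,-87,0.4,-30,0.3],[-1,-120,-96,-87,0.4,-30,0.3],[-1,-120,-96,-87,0.4,-30,0.3]]

```text
t: 24.28
eef_pos: [0.5775, 0.1305, 0.2049]
tool_rot: [-0.004, 0.609, 0.793, -0.003]
contact_force: [-0.5, 0.8, -2.3]
gripper_width: 0.411
grasp_force: 89.6
```

>>> step_arm:
  increments:
    - [[-1,-25,-10,2,0,-7,0],[-1,-50,-20,4,0,-14,0],[-1,-75,-30,6,0,-21,0],[-1,-100,-42,8,0,-28,0],[-1,-120,-53,10,0,-35,0],[-1,-120,-53,10,0,-40,0],[-1,-120,-53,10,0,-40,0],[-1,-120,-53,10,0,-40,0]]

```text
t: 24.95
eef_pos: [0.5582, 0.0019, 0.195]
tool_rot: [0.268, 0.571, 0.747, -0.212]
contact_force: [0.1, 0.5, -1.7]
gripper_width: 0.415
grasp_force: 89.7
```

```bash
cat >> h.py <<'E'
def place(x,y,a,z=.056):
    T=tilt(a,-60); return tcp([x,y,z],T),T
E
python3 - <<'E'
from h import *
p,R,o=pose();print(p,o["q"].round(2),o["gripper_width"]*85,o["contact_force"])
P,T=place(.565,-.18,1.83); print(rel((.56,0.,.2),tilt(1.83,-40)))
chain([(P+[0,0,.1],T)])
E
```

```text
[0.55822734 0.00186728 0.19497528] [-1.22  0.61  0.98  2.01  0.27  0.83 -0.24] 35.25191211019888 [ 0.14843535  0.53271456 -1.6759783 ]
(array([-5. ,  1.2, -2.4]), array([-0.4, -0. ,  0.5]))
[-117.0, -40.0, 162.0, -0.3, -20.0, 0.6] rows>=4.9
```

>>> step_arm:
  increments:
    - [[-1,-23,-8,32,0,-4,0],[-1,-46,-16,64,0,-8,0],[-1,-70,-24,97,0,-12,0],[-1,-94,-32,130,0,-16,0],[-1,-117,-40,162,-0.3,-20,0.6],[-1,-117,-40,162,-0.3,-20,0.6],[-1,-117,-40,162,-0.3,-20,0.6],[-1,-117,-40,162,-0.3,-20,0.6],[-1,-117,-40,162,-0.3,-20,0.6]]

```text
t: 25.7
eef_pos: [0.5703, -0.1971, 0.1484]
tool_rot: [0.396, 0.531, 0.685, -0.302]
contact_force: [0.7, 1.0, -2.0]
gripper_width: 0.412
grasp_force: 89.8
```

```bash
python3 - <<'E'
from h import *
p,R,o=pose();print(p,o["q"].round(2),o["gripper_width"]*85,o["contact_force"])
P,T=place(.565,-.18,1.83); print(rel(P+[0,0,.1],T))
snap("side","s6",(220,100,420,250),4)
# expected reservoir base/top along axis
h=p-R.apply([0,0,.019]); ax=R.apply(Ro.from_euler('y',-30,degrees=True).apply([-1,0,0])); print("axis",ax.round(3))
off=R.apply(Ro.from_euler('y',-30,degrees=True).apply([0,0,.006]))
q=lambda X:((w2pix("s6",X)-[220,100]+.5)*4-.5).round()
print(q([h+off-ax*.052,h+off+ax*.048]))
E
```

```text
[ 0.57029982 -0.19705512  0.14837768] [-1.06  1.02  1.12  2.17  0.47  0.37 -0.43] 35.00688333600303 [ 0.73877409  0.98644467 -2.03901379]
(array([ 2.3, -0.8, -0.3]), array([ 0.1, -0.2, -0.4]))
axis [-0.006 -0.006  1.   ]
[[440. 513.]
 [456. 380.]]
```

View pics/s6.png

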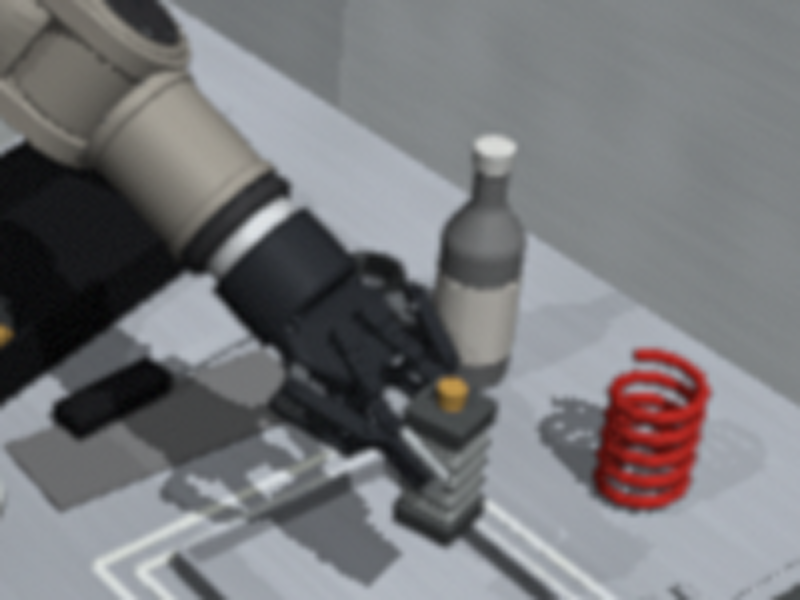

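The reservoir hangs upright, with its valve at (453,383) against a predicted (456,380). Lowering now. That was the last picture allowed, so from here I rely on image code and force readings.

```bash
python3 - <<'E'
from h import *
P,T=place(.565,-.18,1.83); chain([(P+[0,0,.05],T),(P+[0,0,.004],T)])
E
```

```text
[45.0, -1.0, 25.0, 0.1, -0.2, -0.4] rows>=1.2
[40.3, -0.3, 23.3, 0.0, -0.0, -0.0] rows>=1.1
```

>>> step_arm:
  increments:
    - [[-1,15,0,8,0,0,0],[-1,30,-1,16,0,0,0],[-1,45,-1,25,0,0,-0.4],[-1,45,-1,25,0,0,-0.4],[-1,45,-1,25,0,0,-0.4]]

```text
t: 26.17
eef_pos: [0.5685, -0.1961, 0.0969]
tool_rot: [0.395, 0.528, 0.687, -0.304]
contact_force: [-0.6, -0.5, -1.7]
gripper_width: 0.41
grasp_force: 89.9
```

>>> step_arm:
  increments:
    - [[-1,10,0,6,0,0,0],[-1,20,0,12,0,0,0],[-1,30,0,17,0,0,0],[-1,36,0,21,0,0,0],[-1,40,0,23,0,0,0],[-1,40,0,23,0,0,0]]

```text
t: 26.67
eef_pos: [0.5673, -0.1974, 0.0496]
tool_rot: [0.396, 0.527, 0.687, -0.306]
contact_force: [-0.4, -0.8, -1.3]
gripper_width: 0.411
grasp_force: 91.1
```

```bash
python3 - <<'E'
from h import *
p,R,o=pose();print(p,o["q"].round(2),o["gripper_width"]*85,o["contact_force"])
P,T=place(.565,-.18,1.83); print(P,rel(P,T))
E
```

```text
[ 0.56729144 -0.19739916  0.04963777] [-1.02  1.22  1.02  2.16  0.41  0.26 -0.55] 34.97152618091023 [-0.38285026 -0.75238199 -1.30199734]
[ 0.56921746 -0.19590481  0.0465    ] (array([3.2, 2.3, 0.7]), array([-0.1,  0. ,  0.2]))
```

>>> step_arm:
  increments:
    - [[-1,0.9,0,0.5,0,0,0],[-1,1.7,0,1,0,0,0],[-1,2.6,0,1.5,0,0,0],[-1,2.6,0,1.5,0,0,0],[-1,2.6,0,1.5,0,0,0]]

```text
t: 27.08
eef_pos: [0.5674, -0.1978, 0.0488]
tool_rot: [0.396, 0.528, 0.686, -0.306]
contact_force: [-1.3, 1.7, 5.1]
gripper_width: 0.409
grasp_force: 91.7
```

>>> step_arm:
  increments:
    - [[-1,0.9,0,0.5,0,0,0],[-1,0.9,0,0.5,0,0,0],[-1,0.9,0,0.5,0,0,0]]

```text
t: 27.33
eef_pos: [0.5676, -0.1981, 0.0488]
tool_rot: [0.397, 0.528, 0.686, -0.306]
contact_force: [-2.2, 4.9, 10.6]
gripper_width: 0.41
grasp_force: 92.4
```

On the pan floor. I release and back out along the tool axis.

>>> step_arm:
  increments:
    - [[-1,-0.9,0,-0.5,0,0,0],[-0.1,-0.9,0,-0.5,0,0,0],[0.2,-0.9,0,-0.5,0,0,0],[0.3,-0.9,0,-0.5,0,0,0],[0.3,-0.9,0,-0.5,0,0,0],[0.3,-1,0,-10,0,0,0],[0.3,-1,0,-25,0,0,0],[0.3,-1,0,-50,0,0,0],[0.3,-1,0,-80,0,0,0],[0.3,-1,0,-110,0,0,0]]

```text
t: 28.17
eef_pos: [0.5423, -0.1048, 0.103]
tool_rot: [0.395, 0.528, 0.687, -0.306]
contact_force: [1.4, 0.1, 0.0]
gripper_width: 0.655
grasp_force: 0.0
```

```bash
python3 - <<'E'
from h import *
p,R,o=pose();print(p,o["q"].round(2),o["gripper_width"]*85,o["contact_force"])
for n in("side","top","wrist"):
    snap(n,n+"7")
    print(n,"pred valve",w2pix(n+"7",[.565,-.18,.098]).round(1))
    for c,s in blobs(n+"7",minA=10):
        if n!="top" or c[0]>150: print(c.round(1),s)
P,_=pick("B"); 
T=lambda d:tilt(1.804,d)
chain([((.57,.0,.20),T(-30)),((.53,.13,.2),T(0)),(P+[0,0,.12],T(30)),(P+[0,0,.03],T(30))])
E
```

```text
[ 0.54228994 -0.10477923  0.10297057] [-1.21  1.07  1.03  2.17  0.38  0.49 -0.52] 55.67609904575206 [1.44936697 0.11104374 0.01344443]
side pred valve [[326.4 229.3]]
[218.8 183.1] [217 181   5   5  17]
[327.5 231.3] [325 228   6   8  37]
top pred valve [[335.  168.8]]
[504.2 152.8] [495 142  17  23 281]
[336.1 169. ] [334 167   6   5  22]
wrist pred valve [[248.6 245.7]]
[246.7 246.8] [238 239  19  16 272]
[208.3 279.4] [195 275  28   8 158]
[-38.0, 52.0, -129.0, 1.2, 29.9, 1.3] rows>=4.2
[118.0, -9.0, -68.0, 0.0, 30.0, -0.0] rows>=4.2
[124.0, -17.0, 57.0, 0.0, 30.0, -0.0] rows>=4.2
[-45.0, 0.0, 77.0, 0.0, -0.0, 0.0] rows>=2.1
```

Reservoir A stands as planned: all three views agree with the predicted valve position. Now B.

>>> step_arm:
  increments:
    - [[0.4,-8,10,-26,0,6,0],[0.4,-16,20,-52,0,12,0],[0.4,-24,30,-78,0.5,18,0.5],[0.4,-32,42,-104,1,24,1],[0.4,-38,52,-129,1.2,29.9,1.3],[0.4,-38,52,-129,1.2,29.9,1.3],[0.4,-38,52,-129,1.2,29.9,1.3]]

```text
t: 28.9
eef_pos: [0.5707, -0.0039, 0.2009]
tool_rot: [0.203, 0.602, 0.756, -0.16]
contact_force: [-1.3, -0.2, -0.4]
gripper_width: 0.7
grasp_force: 0.0
```

>>> step_arm:
  increments:
    - [[0.4,24,-2,-14,0,6,0],[0.4,48,-4,-28,0,12,0],[0.4,72,-6,-42,0,18,0],[0.4,96,-8,-56,0,24,0],[0.4,118,-9,-68,0,30,0],[0.4,118,-9,-68,0,30,0],[0.4,118,-9,-68,0,30,0]]

```text
t: 29.48
eef_pos: [0.529, 0.1259, 0.1971]
tool_rot: [0.001, 0.622, 0.783, -0.004]
contact_force: [0.0, -0.0, -0.4]
gripper_width: 0.701
grasp_force: 0.0
```

>>> step_arm:
  increments:
    - [[0.4,25,-3,11,0,6,0],[0.4,50,-6,22,0,12,0],[0.4,75,-10,34,0,18,0],[0.4,100,-14,46,0,24,0],[0.4,124,-17,57,0,30,0],[0.4,124,-17,57,0,30,0],[0.4,124,-17,57,0,30,0],[0.4,124,-17,57,0,30,0]]

```text
t: 30.15
eef_pos: [0.4857, 0.2435, 0.1413]
tool_rot: [-0.201, 0.601, 0.757, 0.158]
contact_force: [0.0, -0.3, 0.2]
gripper_width: 0.7
grasp_force: 0.0
```

```bash
python3 - <<'E'
from h import *
p,R,o=pose();print(p,o["q"].round(2),o["gripper_width"]*85,o["contact_force"])
P,T=pick("B")
chain([(P+[0,0,.03],T),(P,T)])
snap("wrist","w8")
print(blobs("w8"),w2pix("w8",[.4969,.1976,.034]))
E
```

```text
[0.48571457 0.24346814 0.14125891] [-0.56  0.43  0.35  2.03 -0.88  0.92  0.62] 59.506814913150535 [ 0.04897859 -0.32923749  0.15522372]
[-40.0, 1.0, 78.0, -0.1, 0.4, -0.3] rows>=2.1
[-15.3, -0.5, 26.0, 0.0, -0.0, 0.0] rows>=0.7
[(array([252.35887097, 311.51612903]), array([243, 305,  19,  14, 248], dtype=int32))] [[251.68374158 309.96323749]]
```

>>> step_arm:
  increments:
    - [[0.4,-20,1,39,0,0,0],[0.4,-40,1,78,0,0.4,-0.3],[0.4,-48,1,91,0,0.4,-0.3],[0.4,-55,1,103,0,0.4,-0.3],[0.4,-55,1,103,0,0.4,-0.3],[0.4,-55,1,103,0,0.4,-0.3],[0,-55,1,103,0,0.4,-0.3],[-1,-55,1,103,0,0.4,-0.3],[-1,-55,1,103,0,0.4,-0.3],[-1,-55,1,103,0,0.4,-0.3]]
  force: 90

```text
t: 31.03
eef_pos: [0.4864, 0.2487, 0.0271]
tool_rot: [-0.204, 0.598, 0.758, 0.164]
contact_force: [-0.5, -1.7, 6.0]
gripper_width: 0.404
grasp_force: 90.0
```

>>> step_arm:
  increments:
    - [[-1,0,0,0,0,0,0],[-1,0,0,0,0,0,0],[-1,0,0,0,0,0,0]]

```text
t: 31.28
eef_pos: [0.4864, 0.2487, 0.0271]
tool_rot: [-0.204, 0.598, 0.758, 0.164]
contact_force: [-0.7, -2.4, 6.2]
gripper_width: 0.411
grasp_force: 90.0
```

```bash
python3 - <<'E'
from h import *
p,R,o=pose();print(p,o["gripper_width"]*85,o["grasp_force"],o["contact_force"])
P,T=pick("B");print(P,rel(P,T))
Q,S=place(.565,-.098,1.804)
chain([(p+[0,0,.17],T),((.555,.13,.21),tilt(1.804,0)),((.56,.02,.2),tilt(1.804,-40)),(Q+[0,0,.1],S)])
E
```

```text
[0.48641534 0.248708   0.02705062] 34.93692191894993 89.98811602592468 [-0.69291939 -2.42246931  6.17432996]
[0.48520472 0.24694643 0.02354552] (array([-3. , -1.6,  2.3]), array([ 0.2, -0.3,  0.2]))
[86.0, 1.0, -147.0, 0.2, -0.3, 0.2] rows>=4.1
[-107.0, 39.0, -77.0, -0.0, -30.0, -0.1] rows>=4.2
[-108.0, -21.0, 10.0, -0.0, -40.0, 0.1] rows>=5.6
[-67.0, -22.0, 127.0, -0.0, -20.0, -0.0] rows>=3.5
```

>>> step_arm:
  increments:
    - [[-1,10,0,-17,0,0,0],[-1,25,0,-43,0,0,0],[-1,42,0,-73,0,0,0],[-1,60,0,-104,0,0,0],[-1,75,0,-130,0,0,0],[-1,86,1,-147,0.2,-0.3,0.2],[-1,86,1,-147,0.2,-0.3,0.2]]

```text
t: 31.87
eef_pos: [0.4887, 0.2495, 0.201]
tool_rot: [-0.202, 0.599, 0.758, 0.163]
contact_force: [0.2, -0.0, -2.0]
gripper_width: 0.403
grasp_force: 90.1
```

>>> step_arm:
  increments:
    - [[-1,-22,8,-16,0,-6,0],[-1,-44,16,-32,0,-12,0],[-1,-66,24,-48,0,-18,0],[-1,-88,32,-64,0,-24,0],[-1,-107,39,-77,0,-30,0],[-1,-107,39,-77,0,-30,0],[-1,-107,39,-77,0,-30,0]]

```text
t: 32.45
eef_pos: [0.5534, 0.1313, 0.2078]
tool_rot: [-0.002, 0.62, 0.785, -0.001]
contact_force: [-0.2, -0.5, -2.8]
gripper_width: 0.404
grasp_force: 90.2
```

>>> step_arm:
  increments:
    - [[-1,-25,-5,2,0,-7,0],[-1,-50,-10,4,0,-14,0],[-1,-75,-15,6,0,-21,0],[-1,-95,-19,8,0,-28,0],[-1,-108,-21,10,0,-35,0],[-1,-108,-21,10,0,-40,0],[-1,-108,-21,10,0,-40,0],[-1,-108,-21,10,0,-40,0]]

```text
t: 33.12
eef_pos: [0.5575, 0.0214, 0.1969]
tool_rot: [0.265, 0.582, 0.739, -0.214]
contact_force: [0.5, 0.1, -2.1]
gripper_width: 0.408
grasp_force: 90.2
```

```bash
python3 - <<'E'
from h import *
p,R,o=pose();print(p,o["q"].round(2),o["gripper_width"]*85,o["grasp_force"],o["contact_force"])
Q,S=place(.565,-.098,1.804,.054)
chain([(Q+[0,0,.1],S),(Q+[0,0,.05],S),(Q+[0,0,.006],S)])
E
```

```text
[0.55751751 0.02143093 0.19694323] [-1.17  0.57  0.86  1.98  0.34  0.91 -0.36] 34.64318657547928 90.20554661750793 [ 0.48224561  0.11419847 -2.06076086]
[-69.0, -20.0, 126.0, -0.2, -20.2, 0.4] rows>=3.5
[43.0, -0.0, 26.0, -0.0, 0.0, -0.0] rows>=1.2
[38.2, -0.0, 21.5, -0.0, 0.0, -0.0] rows>=1.1
```

>>> step_arm:
  increments:
    - [[-1,-17,-5,31,0,-5,0],[-1,-34,-10,62,0,-10,0],[-1,-51,-15,94,0,-15,0],[-1,-69,-20,126,-0.2,-20.2,0.4],[-1,-69,-20,126,-0.2,-20.2,0.4],[-1,-69,-20,126,-0.2,-20.2,0.4],[-1,-69,-20,126,-0.2,-20.2,0.4],[-1,-69,-20,126,-0.2,-20.2,0.4]]

```text
t: 33.78
eef_pos: [0.5712, -0.1142, 0.1476]
tool_rot: [0.393, 0.54, 0.678, -0.307]
contact_force: [1.0, 1.0, -1.6]
gripper_width: 0.402
grasp_force: 90.5
```

```bash
python3 - <<'E'
from h import *
p,R,o=pose();print(p,o["q"].round(2),o["gripper_width"]*85,o["grasp_force"],o["contact_force"])
Q,S=place(.565,-.098,1.804,.054)
chain([(Q+[0,0,.05],S),(Q+[0,0,.006],S)])
h=p-R.apply([0,0,.019]); ax=R.apply(Ro.from_euler('y',-30,degrees=True).apply([-1,0,0])); print("axis",ax.round(3))
V=h+ax*.044+[0,0,0]
for n in("side","top"):
    snap(n,n+"9"); print(n,"pred valve",w2pix(n+"9",V).round(1),[c.round(1) for c,s in blobs(n+"9",minA=10) if c[0]>150])
E
```

```text
[ 0.57117841 -0.11415222  0.14755718] [-1.13  0.92  0.99  2.1   0.55  0.62 -0.59] 34.13051836148835 90.47494053840637 [ 1.04984924  0.9660655  -1.63707718]
[46.0, -3.0, 26.0, 0.1, -0.1, -0.5] rows>=1.3
[38.3, 0.3, 22.0, -0.0, -0.0, -0.0] rows>=1.1
axis [-0.008 -0.004  1.   ]
side pred valve [[307.8 177.2]] [array([310.9, 180.5]), array([327.6, 231.2])]
top pred valve [[315.1 163.7]] [array([504.1, 152.7]), array([317.6, 163.1]), array([336., 169.])]
```

The valve is where the known grasp offset puts it. Lowering.

>>> step_arm:
  increments:
    - [[-1,15,-1,8,0,0,0],[-1,30,-2,17,0,0,-0.3],[-1,46,-3,26,0,0,-0.5],[-1,56,-3,32,0,0,-0.5],[-1,66,-3,38,0,0,-0.5],[-1,76,-3,43,0,0,-0.5],[-1,84,-3,48,0,0,-0.5],[-1,84,-3,48,0,0,-0.5],[-1,84,-3,48,0,0,-0.5]]

```text
t: 34.63
eef_pos: [0.5675, -0.1153, 0.0499]
tool_rot: [0.393, 0.535, 0.68, -0.312]
contact_force: [-0.3, -1.1, -1.6]
gripper_width: 0.407
grasp_force: 90.5
```

>>> step_arm:
  increments:
    - [[-1,0.9,0,0.5,0,0,0],[-1,1.7,0,1,0,0,0],[-1,1.7,0,1,0,0,0],[-1,1.7,0,1,0,0,0]]

```text
t: 34.97
eef_pos: [0.5675, -0.1152, 0.0481]
tool_rot: [0.393, 0.535, 0.68, -0.312]
contact_force: [-0.5, -0.1, -2.5]
gripper_width: 0.411
grasp_force: 90.5
```

>>> step_arm:
  increments:
    - [[-1,0.9,0,0.5,0,0,0],[-1,1.7,0,1,0,0,0],[-1,1.7,0,1,0,0,0],[-1,1.7,0,1,0,0,0]]

```text
t: 35.3
eef_pos: [0.5677, -0.1157, 0.0472]
tool_rot: [0.393, 0.535, 0.679, -0.312]
contact_force: [-1.6, 2.0, 5.7]
gripper_width: 0.406
grasp_force: 91.7
```

>>> step_arm:
  increments:
    - [[-0.1,0,0,0,0,0,0],[0.2,0,0,0,0,0,0],[0.3,0,0,0,0,0,0],[0.3,0,0,0,0,0,0],[0.3,0,0,-10,0,0,0],[0.3,0,0,-25,0,0,0],[0.3,0,0,-50,0,0,0],[0.3,0,0,-80,0,0,0],[0.3,0,0,-120,0,0,0],[0.3,0,0,-160,0,0,0]]

```text
t: 36.13
eef_pos: [0.5341, 0.0209, 0.1264]
tool_rot: [0.392, 0.535, 0.68, -0.313]
contact_force: [0.3, 0.4, -0.1]
gripper_width: 0.653
grasp_force: 0.0
```

```bash
python3 - <<'E'
from h import *
p,R,o=pose();print(p,o["q"].round(2),o["contact_force"])
for n in("side","top"):
    snap(n,n+"10"); fn=n+"10"; print(n,[(c.round(1),pix2w(fn,c,.098)[0,:2].round(4)) for c,s in blobs(fn,minA=10) if c[0]>150 and c[0]<480])
a=1.5
chain([((.53,.02,.22),tilt(1.6,-20)),((.53,.09,.22),down(.85)),((.55,.115,.16),down(.05))])
E
```

```text
[0.53408597 0.02088533 0.12644383] [-1.31  0.93  0.88  2.04  0.42  0.85 -0.65] [ 0.34956045  0.38798144 -0.06589097]
side [(array([307.2, 214.5]), array([ 0.5626, -0.1121])), (array([327.6, 231.2]), array([ 0.5627, -0.1866]))]
top [(array([313. , 168.9]), array([ 0.5651, -0.1078])), (array([336., 169.]), array([ 0.5643, -0.1831]))]
[-84.0, -9.0, -42.0, 8.1, 39.7, 9.6] rows>=5.8
[66.0, 2.0, -24.0, 7.5, 19.1, 42.5] rows>=6.6
[32.0, -1.0, 60.0, -0.0, 0.0, 45.9] rows>=6.4
```

Both reservoirs stand, at (0.565, −0.108) and (0.564, −0.184). Now I re-centre the blade on the mat.

>>> step_arm:
  increments:
    - [[0.4,-20,-2,-10,1.5,7,1.5],[0.4,-40,-4,-20,3,13,3],[0.4,-60,-6,-30,4.5,20,4.5],[0.4,-84,-9,-42,6,27,6],[0.4,-84,-9,-42,7.5,34,8],[0.4,-84,-9,-42,8.1,39.7,9.6],[0.4,-84,-9,-42,8.1,39.7,9.6],[0.4,-84,-9,-42,8.1,39.7,9.6]]

```text
t: 36.9
eef_pos: [0.5277, 0.0107, 0.2198]
tool_rot: [0.125, 0.69, 0.702, -0.125]
contact_force: [-0.1, 1.1, -0.6]
gripper_width: 0.7
grasp_force: 0.0
```

>>> step_arm:
  increments:
    - [[0.4,66,2,-24,1,3,6],[0.4,66,2,-24,2,6,13],[0.4,66,2,-24,3,9,19],[0.4,66,2,-24,4.5,12,26],[0.4,66,2,-24,6,15,33],[0.4,66,2,-24,7.5,19.1,39],[0.4,66,2,-24,7.5,19.1,42.5],[0.4,66,2,-24,7.5,19.1,42.5],[0.4,66,2,-24,7.5,19.1,42.5]]

```text
t: 37.65
eef_pos: [0.5274, 0.0844, 0.2172]
tool_rot: [0.003, 0.912, 0.411, -0.005]
contact_force: [-0.4, 0.1, 0.4]
gripper_width: 0.697
grasp_force: 0.0
```

>>> step_arm:
  increments:
    - [[0.4,32,-1,20,0,0,7],[0.4,32,-1,40,0,0,14],[0.4,32,-1,60,0,0,21],[0.4,32,-1,60,0,0,28],[0.4,32,-1,60,0,0,35],[0.4,32,-1,60,0,0,42],[0.4,32,-1,60,0,0,45.9],[0.4,32,-1,60,0,0,45.9],[0.4,32,-1,60,0,0,45.9]]

```text
t: 38.4
eef_pos: [0.5485, 0.1085, 0.1575]
tool_rot: [0.004, 1.0, 0.024, -0.003]
contact_force: [0.2, 1.1, 0.2]
gripper_width: 0.697
grasp_force: 0.0
```

```bash
python3 - <<'E'
from h import *
p,R,o=pose();print(p,R.as_matrix().round(3),o["q"].round(2))
snap("wrist","w11"); im=np.load("pics/w11.npz")["im"]
# dark handle near prediction
pr=w2pix("w11",[[.496,.113,.022],[.540,.115,.022],[.585,.117,.022]]); print(pr.round(0))
g=im.max(2); m=(g<45).astype(np.uint8)
n,l,s,c=cv2.connectedComponentsWithStats(m)
for i in range(1,n):
    if s[i,4]>800:
        r=cv2.minAreaRect(np.argwhere(l==i)[:,::-1].astype(np.float32)); bx=cv2.boxPoints(r)
        print(s[i],c[i].round(0),[np.round(v,2) for v in r[:2]],r[2])
        if s[i,4]<20000: print(pix2w("w11",bx,.022)[:,:2].round(4).tolist(),pix2w("w11",c[i],.022).round(4))
E
```

```text
[0.54852989 0.10850357 0.15745796] [[ 0.999  0.047 -0.005]
 [ 0.047 -0.999 -0.008]
 [-0.005  0.008 -1.   ]] [-1.04  0.57  1.01  1.95 -0.58  0.96 -1.27]
[[242. 231.]
 [241. 189.]
 [241. 142.]]
[    0     0   512   384 82396] [162. 241.] [array([255.5, 191.5]), array([383., 511.])] 90.0
```

```bash
python3 - <<'E'
from h import *
im=np.load("pics/w11.npz")["im"]; g=im.max(2)
for v in (120,150,170,190,210,225): print(v,g[v,205:285:4])
print("col",g[100:260:5,241])
E
```

```text
120 [213 213 211 130 131 131 225 225 226 225 225 162 148 148 147 149 150 150
 146 148]
150 [221 135 136 136 130  59  60  60  60  58  59  58  56 146 145 146 147 148
 147 146]
170 [219 219 133 132 130  50  57  57  57  55  57  57  56  78 146 144 145 145
 145 147]
190 [233 233 137 135 135  96  55  55  56  55  55  53  55  54 144 144 144 145
 146 145]
210 [222 223 222 136 136 135  52  57  57  55  52  55  51  51 143 142 142 143
 144 144]
225 [215 217 216 215 214 213  50  57  56  56  55  56  56  54 143 143 143 144
 144 144]
col [227 227 226 226 225 225 225 223  68  60  58  60  57  55  55  55  55  55
  55  55  55  54  55  54  54  56  91 145 144 145 146 144]
```

```bash
python3 - <<'E'
from h import *
X=pix2w("w11",[(239.7,150),(244,225),(241,139),(244.5,230)],.023)[:,:2];print(X.round(4))
e=X[0]-X[1];y=np.arctan2(e[1],e[0]);print(y)
o=X[2];g=o-.032*np.array([np.cos(y),np.sin(y)]);print(g)
chain([((*g,.05),down(y)),((*g,.006),down(y))])
E
```

```text
[[0.5774 0.1181]
 [0.5029 0.111 ]
 [0.5875 0.1173]
 [0.4975 0.1103]]
0.0946158130541684
[0.55567391 0.11426019]
[8.0, -6.0, 108.0, 0.4, 0.3, -2.8] rows>=2.6
[-0.2, -0.5, 43.7, 0.0, -0.0, 0.0] rows>=1.0
```

>>> step_arm:
  increments:
    - [[0.4,8,-6,40,0.4,0.3,-2.8],[0.4,8,-6,80,0.4,0.3,-2.8],[0.4,8,-6,108,0.4,0.3,-2.8],[0.4,8,-6,130,0.4,0.3,-2.8],[0.4,8,-6,151,0.4,0.3,-2.8],[0.4,8,-6,151,0.4,0.3,-2.8],[-1,8,-6,151,0.4,0.3,-2.8],[-1,8,-6,151,0.4,0.3,-2.8],[-1,8,-6,151,0.4,0.3,-2.8],[-1,8,-6,151,0.4,0.3,-2.8]]
  force: 80

```text
t: 39.28
eef_pos: [0.5577, 0.1128, 0.0092]
tool_rot: [-0.001, 0.999, 0.045, 0.002]
contact_force: [-1.2, 0.7, 5.6]
gripper_width: 0.35
grasp_force: 79.5
```

>>> step_arm:
  increments:
    - [[-1,0,0,0,0,0,0],[-1,0,0,0,0,0,0],[-1,0,0,-15,0,0,0],[-1,0,0,-30,0,0,0],[-1,0,0,-30,0,0,0]]

```text
t: 39.7
eef_pos: [0.5583, 0.1127, 0.0402]
tool_rot: [-0.001, 0.999, 0.045, 0.003]
contact_force: [0.5, 0.6, -0.9]
gripper_width: 0.348
grasp_force: 79.0
```

```bash
python3 - <<'E'
from h import *
p,R,o=pose();print(p,R.as_matrix().round(3),o["gripper_width"]*85,o["grasp_force"])
y=-.05;t=np.array([.5606,.0797])-.032*np.array([np.cos(y),np.sin(y)])
chain([((*t,.038),down(y)),((*t,.009),down(y))])
E
```

```text
[0.55828208 0.1126555  0.0402383 ] [[ 0.996  0.089  0.006]
 [ 0.089 -0.996  0.003]
 [ 0.006 -0.002 -1.   ]] 29.597523514071298 78.97958993911743
[-32.3, 28.6, 2.0, -0.1, -0.4, 8.0] rows>=1.1
[-0.0, 0.0, 29.0, -0.0, 0.0, -0.0] rows>=0.7
```

>>> step_arm:
  increments:
    - [[-1,-16,14,0,0,0,4],[-1,-32,29,2,0,0,8],[-1,-32,29,10,0,0,8],[-1,-32,29,20,0,0,8],[-1,-32,29,28,0,0,8],[-1,-32,29,31,0,0,8],[-1,-32,29,31,0,0,8],[-1,-32,29,31,0,0,8]]

```text
t: 40.37
eef_pos: [0.5277, 0.0815, 0.0082]
tool_rot: [-0.003, 1.0, -0.025, 0.001]
contact_force: [-11.4, 1.1, 37.6]
gripper_width: 0.348
grasp_force: 86.0
```

>>> step_arm:
  increments:
    - [[0,0,0,0,0,0,0],[0.5,0,0,0,0,0,0],[0.6,0,0,0,0,0,0],[0.6,0,0,0,0,0,0],[0.6,0,0,-15,0,0,0],[0.6,0,0,-50,0,0,0],[0.6,0,0,-90,0,0,0],[0.6,0,0,-130,0,0,0],[0.6,0,0,-190,0,0,0],[0.6,0,0,-190,0,0,0]]

```text
t: 41.2
eef_pos: [0.5289, 0.0802, 0.2005]
tool_rot: [-0.001, 1.0, -0.025, 0.003]
contact_force: [0.9, 0.4, 0.1]
gripper_width: 0.798
grasp_force: 0.0
```

>>> step_arm:
  increments:
    - [[0.6,-30,0,-20,0,0,0],[0.6,-60,0,-20,0,0,0],[0.6,-80,0,-20,0,0,0],[0.6,-80,0,-20,0,0,0],[0.6,-80,0,-20,0,0,0],[0.6,-80,0,-20,0,0,0]]

```text
t: 41.7
eef_pos: [0.4477, 0.0851, 0.2164]
tool_rot: [-0.001, 1.0, -0.025, 0.002]
contact_force: [0.3, -0.1, -0.2]
gripper_width: 0.796
grasp_force: 0.0
```

```bash
python3 - <<'E'
from h import *
p,R,o=pose();print(p,o["contact_force"],o["joint_vel"].round(3))
snap("wrist","w12"); g=np.load("pics/w12.npz")["im"].max(2).astype(int)
pr=w2pix("w12",[[.4707,.0842,.023],[.5606,.0797,.023],[.65,.0752,.014]]).round(0).astype(int);print("pred handle end, joint, tip",pr.tolist())
v=(pr[0,1]+pr[1,1])//2; r=np.where(g[v,120:400]<75)[0]+120; print("handle row",v,r.min(),r.max())
c=g[:,int(np.median(r))]; k=np.where(c[:v+80]<75)[0]; print("handle col",k[k>20].min(),k.max())
for n in("side","top"):
    fn=n+"12"; snap(n,fn); print(n,[(c.round(1),pix2w(fn,c,.098)[0,:2].round(4)) for c,s in blobs(fn,minA=10) if 150<c[0]<480])
a=np.load("pics/top2.npz")["im"].astype(int);b=np.load("pics/top12.npz")["im"].astype(int)
d=(np.abs(a-b).max(2)>50).astype(np.uint8)
n,l,s,c=cv2.connectedComponentsWithStats(d)
print([(c[i].round(0).tolist(),s[i].tolist()) for i in range(1,n) if s[i,4]>25])
E
```

```text
[0.44768727 0.08508944 0.21637903] [ 0.30015602 -0.11195308 -0.19377971] [ 0.027  0.013 -0.008 -0.014  0.002  0.001 -0.002]
pred handle end, joint, tip [[250, 149], [250, 62], [250, -35]]
handle row 105 120 369
handle col 94 184
side [(array([307.1, 214.5]), array([ 0.5624, -0.1119])), (array([327.5, 231.1]), array([ 0.5629, -0.1863]))]
top [(array([313. , 168.9]), array([ 0.5651, -0.1078])), (array([336., 169.]), array([ 0.5643, -0.1831]))]
[([191.0, 151.0], [178, 144, 27, 15, 216]), ([256.0, 161.0], [254, 150, 5, 24, 82]), ([247.0, 185.0], [232, 157, 34, 46, 465]), ([320.0, 256.0], [278, 163, 91, 221, 6531]), ([102.0, 210.0], [62, 169, 66, 77, 1474]), ([169.0, 197.0], [153, 170, 33, 56, 884]), ([255.0, 176.0], [251, 171, 10, 9, 37]), ([272.0, 185.0], [266, 178, 13, 18, 146]), ([228.0, 184.0], [226, 180, 5, 11, 28]), ([206.0, 195.0], [197, 189, 19, 13, 174]), ([271.0, 206.0], [265, 196, 15, 22, 103]), ([231.0, 205.0], [229, 199, 5, 11, 41]), ([131.0, 256.0], [82, 205, 118, 100, 2996]), ([237.0, 295.0], [197, 205, 75, 179, 5318]), ([4.0, 244.0], [1, 238, 6, 12, 56]), ([51.0, 253.0], [43, 245, 17, 18, 137]), ([84.0, 297.0], [29, 267, 151, 61, 2715]), ([210.0, 301.0], [205, 298, 9, 6, 35]), ([251.0, 322.0], [246, 310, 15, 27, 43]), ([259.0, 339.0], [256, 327, 8, 26, 121]), ([296.0, 347.0], [274, 331, 42, 27, 530]), ([283.0, 372.0], [260, 360, 47, 24, 675])]
```

```bash
python3 - <<'E'
from h import *
g=np.load("pics/w12.npz")["im"].max(2); 
for v in (30,60,80,105,130,145,160,180): print(v,g[v,200:300:5])
t=np.load("pics/top12.npz")["im"].max(2); a=np.load("pics/top2.npz")["im"].max(2)
print(w2pix("top12",[[.4707,.0842,.023],[.5606,.0797,.023],[.65,.0752,.014]]).round(1))
for v in(145,155,163,171,180,190): print("top",v,t[v,232:272:2])
for v in(160,175,190,205,218): print("cover",v,a[v,145:190:3],t[v,145:190:3])
print("pan row 160",t[160,280:350:2]);print("top1 row",np.load("pics/top1.npz")["im"].max(2)[160,280:350:2])
E
```

```text
30 [174 174 175 125 125 125 125  81  91 194 195 194 175 124 124 123 124 124
 189 190]
60 [180 180 180 126 127 125 125  82  87 194 195 194 159 124 124 125 124 125
 182 182]
80 [199 197 185 120 124 100  81  74  52  51  50  51  52  63 125 123 125 125
 180 181]
105 [189 188 187 115 123  80  80  73  48  48  48  46  49  74 122 124 123 137
 182 181]
130 [178 180 179 108 122 124  77  73  47  47  48  48  46  97 122 123 123 179
 180 179]
145 [182 180 179 166 123 116  79  74  47  49  49  48  48 113 124 123 123 188
 187 184]
160 [178 177 177 107 123 123 122 121 123 121 122 123 122 122 124 123 124 185
 185 184]
180 [182 182 180 181 184 185 185 184 183 182 180 181 183 181 182 183 182 181
 181 179]
[[254.5 199.4]
 [255.6 173.4]
 [256.7 148.3]]
top 145 [175 175 172 174 174 176 180 139 124 129 127 124 126 129 127 137 134 126
 140 178]
top 155 [179 180 176 178 177 178 181 127 132 126  80 171 184 184 131 129 135 126
 167 182]
top 163 [186 183 180 177 174 178 147 126 124 125  81 179 188 183 125 126 127 127
 171 186]
top 171 [185 187 187 186 176 177 155 128 129 105  96 187 184 170 124 128 127 126
 172 18
[... 461 characters left out ...]
0 [121 116 121 118 168 134 132 130 129 132 134  30  24  31  32] [111 118 118 115 134  66  58  61  62  65  62  30  16  36  22]
cover 205 [115 115 116 115 112 108 179 131 134 102  66  67  81   0  32] [113 114 112 111 108 112 115  62  65 119 131 128 157   6  39]
cover 218 [ 88 117 116 117 115 112 111 208  69  63  69  58  70  65   6] [150 179 179 179 177 133 129 137 133 127 129 133 131 134  14]
pan row 160 [197 190 181 202 135 120 165 188 188 189 189 188 181 181 179 177 181 181
 192 191 192 188 186 180 179 180 179 182 154 127  99 183 190 199 196]
top1 row [187 178 165 190 114 102 161 183 182 181 180 184 184 179 175 173 174 174
 175 176 175 176 176 175 172 183 183 186 159 122  96 173 183 192 192]
```

```bash
python3 -c "
from station import bot
print(bot.hand_in())"
```

```text
the job is handed in; nothing more can be done
None
```

I handed the job in at about 42 s of the 208 s allowed, with no verdict returned: the pan is on the double mark, the cover was levered up and swung fully open, both reservoirs present stand upright in the pan, and the blade is back on the mat (re-centred after it was found shifted). I checked the final positions with image code only, because all 14 picture views were used.

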